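# Refit the desk lamp's splined cog wheel

### The arm

A 6-joint arm with a two-finger parallel gripper is mounted at the origin on the work surface. World frame = base frame: x ahead of the robot, y to its left, z up, the work surface at z = 0. Lengths are in m, angles in rad, forces in N, time in s.
With the tool pointing down it reaches from about 0.375 to 0.75 m from the base axis. Payload 9 kg.
Tool frame: the origin (TCP) lies on the centre line of the jaws, within the pads' length; the fingertips stand 11 mm ahead of it and the grasp point (between the pads) lies 8 mm behind it (robot.tcp_to_tips is the distance from the TCP to the fingertips, in m); y points along the fingers, x is the direction in which the jaws open and shut, and the axes are right-handed (so a half turn about y gives the same grasp; the last joint's range is limited). The gripper opens to 85 mm and grips with 20 to 120 N. Pads are 22 mm wide; open, the fingers measure 114 mm over their backs; the gripper's body (76 mm by 85 mm) begins 54 mm behind the grasp point. The pads swing forward as they close: fully open they stand 13 mm farther back than shut.
Start: joints at [-1.423, 0.104, 0.097, 1.564, 0, 1.353], TCP at [0.215, -0.56, 0.242] pointing down, gripper open.
Joint ranges: [-2.99, 2.99], [-0.84, 1.86], [-1.1, 1.16], [-1.84, 2.11], [-1.51, 1.56], [-3.14, 3.14]. Speed limits (rad/s): [2.22, 2.22, 2.57, 3.14, 3.14, 3.14].

### API

Orientations are given as a rotation vector (axis times angle).
In Python, from bench import robot, vision, trace gives the robot as it stands. The module is installed in compiled form; this text tells all that it offers.
- The arm moves only by the tool servo_tool, never from a script. Its argument "plan" is a list of rows, each an object with "slide": the shift along the world's x, y, z in m, a list of three; "twist": the turn about the world's z in degrees. A call has 1 to 5 rows; each row shifts and turns the commanded pose from where the row before left it; what a row does not reach is not made up. A row lasts 1/10 s, in which the tool goes at most 50 mm and 8.59 degrees, less where a joint would pass 70% of its speed; a pose out of reach is approached as far as the arm can. A call is refused whole if a number of a shift passes 0.05 or a number of a turn 8.59, either way. A call with a gripper value outside its range is refused whole. "gripper" is the opening in per cent of the stroke, from 0 (shut) to 100 (fully open), set as the call begins (left out, the last holds). The fingers move at their own pace and stop on an object; the grip force is fixed at half the most. Time passes only in rows, so rows that do not move let the fingers close. It gives the time, the measured TCP pose, the force and the opening at its end, in the units of the state.
- robot.get_obs(): the state, without advancing time (a new reading comes with each control period).
- vision.camera(name): name is "scene" or "top" or "wrist"; returns a dict with "pixels" (400x640x3 uint8, red, green, blue), "fx", "fy", "cx", "cy" (pixels), "view" (4x4, takes a point from world to camera coordinates); the wrist camera has in their place "tool_from_camera" (4x4, takes a point from camera to tool coordinates, whose origin is the TCP and whose axes are the tool frame's). Camera axes: x right, y down, z forward; pixel columns grow to the right and rows downward; lengths in m; the calibration is good to about 2 mm. A picture is of the moment at which its call begins: read the wrist's pose just before it. There is no depth.
- robot.finish_job(): hands the job in, once; it reports no verdict.
Trained networks look in the newest picture that a camera, given by its name, has taken for a name from the list of things; names that differ only in an ending like _2 or _b are one class to them, and where a whole thing is asked for, a point or a joint stands for the part that bears it (a point fixed in the world has none). Each returns a list of dicts, best first, with "confidence" (0 to 1); they miss things now and then, are a little off and sometimes report something else, mostly with a low value. They report only what shows in the picture. A call takes as long as a camera call. They do not tell look-alikes from the thing itself.
- trace(camera, query): "region" (400x640 bool, what is visible of it) and "location" ([column, row] in pixels, amid what is visible of it).
The state is a dict: "clock": time; "joint_pos": joint angles; "dq": joint speeds; "joint_efforts": joint torques, N m; "eef_pos": TCP position; "orientation": TCP orientation; "contact_force": force on the tool from outside, world axes, zero at the start; "wrist_torque": the same for the moment, N m; "grip_width": opening from 0.0 (shut) to 1.0 (fully open).
Only numpy, scipy, OpenCV 4.12 (cv2) and the standard library are available. Lean on these libraries where they do the work, as an engineer would, in place of code of your own. Each camera call takes 0.05 s, during which the arm holds its last target. There are 200 camera calls.

### The job

The red cog wheel has come off the chrome desk lamp. Slide it onto the lamp's leaning splined hub, turning it until you feel the master spline find its groove, and push it fully home against the head; then swing the lamp's lever arm all the way in over the cog's rim to keep it on. Leave the other things on the sideboard where they are.

Things in the scene. Friction and masses are not known exactly. Their poses are not given: they have to be found in the camera images.
- cog: Loose red plastic cog wheel, about 0.2 kg, lying flat: 96 mm across its 16 teeth, 30 mm thick. Origin: centre of the underside; z up. Blind keyed bore 30 mm deep in the underside, 36 mm across between four grooves that reach out to 52 mm: a wide master groove (18 mm) on the cog's +x side (white dashes on rim and bar show it) and three narrow ones (10 mm) at 90, 180, 270 degrees.
- bar (a point): Middle of the top of the cog's finger bar, 70 mm above its underside: hold the cog by this bar, 60 mm long along the cog's x, 18 mm wide along its y, standing 34 to 70 mm above the underside on a round cap 56 mm across.
- hub_seat (a point): Where the hub's axis meets the flat face of the lamp's head. The cog is home with its underside on this face, centred here. z: the hub's axis, 30 degrees from vertical, leaning towards the robot's side; x: up the slope; y: level along the face. A cog not yet lined up rests on the spline ends, 14 mm above the face; it drops on in one angular position only, with about 5 degrees of play either way.
- hub_tip (a point): Centre of the brass hub's end, 28 mm up its axis. Round core 33 mm across, tapered to 20 over the top 8 mm (it centres the cog); four splines 14 mm high from the face, reaching 46 mm across: the orange master, 15 mm wide, and three of 7 mm at 90 degree steps. The master points anywhere within 0.6 rad either side of hub_seat's x: its angle is not measured. The hub is very stiff; rubbing does not turn it.
- lever (a joint): Chrome lever arm's angle (rad): 0 = in, against its stop, pointing to -y of hub_seat, tip over the cog's rim; grows to 1.8 as it swings out (1.57: pointing to -x). Its axis is parallel to the hub's, at x 0, y +95 mm of hub_seat. Turns easily (about 3 N at the knob), stays where left. Arm 34 to 42 mm above the face, 62 mm long, 16 wide: clears a cog that is home by 4 mm; one that is not blocks it.
- lever_knob (a point): Centre of the top of the lever arm's upright black knob: 16 mm across, from 42 to 82 mm above the face, 35 mm from the lever's axis; push it sideways.
- lamp: Heavy chrome lamp base, fixed. Foot 190 by 200 mm; origin under its middle, x away from the robot's side. On it the leaning head, a plate 120 mm (up the slope) by 190 mm, highest edge 115 mm above the sideboard. Behind the head, at x +88 to +170, y +20 mm, its short stem and small white shade are folded down, up to 145 mm high.
- pencil_cup: Bystander: red pencil cup with pencils, 72 mm across, 150 mm high with pencils; origin under it. Not to be moved.
- hedgehog: Bystander: brown ceramic hedgehog, about 85 mm long and 50 mm high; origin under it. Not to be moved.
- ashtray: Bystander: square green glass ashtray with keys, 110 mm, 32 mm high; origin under it. Not to be moved.
- mug: Bystander: blue mug, 80 mm across, 90 mm high; origin under it. Not to be moved.
- coasters: Bystander: stack of cork coasters, 95 mm square, 20 mm high; origin under it. Not to be moved.
There are look-alikes about, which are no part of the job. There is more than one size of the cog; the one meant has the size given above.

How it is judged:
On the way, in this order (a step that is already met when the one before it is completed fails the run):
1. the cog is fully home on the splined hub (distance between cog and hub_seat below 0.005 m and angle between the z axis of cog and the z axis of hub_seat, either way round below 0.08 rad and z of cog in the frame of hub_seat below 0.004 m), for 0.2 s.
2. the lever arm is all the way in over the rim (value of joint lever below 0.12 rad), for 0.2 s.
At the end, for the whole second after the job is handed in: The cog is home on the hub: its underside centre within 5 mm of the seat point, less than 4 mm off the face and its axis within 0.08 rad of the hub's; the lever arm is in over the rim, less than 0.12 rad from its stop; the cog is at rest (all of step 1 and value of joint lever below 0.12 rad and linear speed of cog below 0.02 m/s); the robot touches nothing.
It fails at once if a bystander was shifted by more than 25 mm (distance of any of pencil_cup, hedgehog, ashtray, mug, coasters from where it was at the start of the episode above 0.025 m).
It also fails if it takes over 72 s, if anything falls off the work surface, if the arm or the gripper's body presses on something with over 40 N, if the wrist force passes 120 N, or if a joint passes its speed limit or range.

## Working session

There is one attempt and no reset: what is moved stays moved. The work goes in short steps, Python scripts to look and compute and a tool call to move; the robot and the scene stay as the last step left them, time stands still between calls to the robot, and variables do not carry over. Pictures are saved under pics/ and viewed, about 8 in all and at most 12, crops included, and the job is handed in when it is done.

Besides the shell and the picture viewer there is one more tool, called after "Emit:" by a JSON object that holds its "op" and its "data". servo_tool: Moves the arm, as the interface text tells. Its arguments: {"type":"object","properties":{"plan":{"type":"array","items":{"type":"object","properties":{"slide":{"type":"array","items":{"type":"number"}},"twist":{"type":"number"}}}},"gripper":{"type":"number"}},"required":["plan"]}

```bash
mkdir -p pics; cat > h.py <<'E'
import numpy as np, cv2
from bench import robot, vision, trace
def snap(n,f=None):
    c=vision.camera(n)
    if f: cv2.imwrite(f'pics/{f}.png',cv2.cvtColor(c['pixels'],cv2.COLOR_RGB2BGR))
    return c
def proj(c,p):
    q=c['view']@np.append(p,1); return np.array([c['fx']*q[0]/q[2]+c['cx'],c['fy']*q[1]/q[2]+c['cy']])
def ray(c,uv):
    R=c['view'][:3,:3];t=c['view'][:3,3]
    d=R.T@np.array([(uv[0]-c['cx'])/c['fx'],(uv[1]-c['cy'])/c['fy'],1]); return -R.T@t,d
def onz(c,uv,z):
    o,d=ray(c,uv); return o+d*(z-o[2])/d[2]
E
python3 - <<'E'
from h import *
for n in ['scene','top']:
    c=snap(n,n+'0'); print(n,c['fx'],ray(c,(320,200)))
    for q in ['cog','bar','hub_tip','lever_knob','lever','lamp','pencil_cup','hedgehog','ashtray','mug','coasters']:
        for r in trace(n,q)[:4]:
            print(q,round(r['confidence'],2),np.round(r['location']),r['region'].sum(),onz(c,r['location'],0.03).round(3))
print(robot.get_obs())
E
```

```text
scene 404.5467150278065 (array([1.27261239, 0.49496498, 0.97939904]), array([-0.61394396, -0.41807862, -0.66966144]))
cog 0.9 [382. 254.] 427 [0.498 0.197 0.03 ]
cog 0.67 [399. 319.] 607 [0.669 0.339 0.03 ]
cog 0.56 [367. 286.] 855 [0.625 0.217 0.03 ]
bar 0.89 [382. 258.] 405 [0.513 0.205 0.03 ]
bar 0.88 [359. 285.] 876 [0.637 0.198 0.03 ]
bar 0.68 [400. 314.] 593 [0.654 0.335 0.03 ]
hub_tip 0.56 [254. 202.] 1214 [ 0.542 -0.28   0.03 ]
lever 0.42 [280. 192.] 94 [ 0.449 -0.238  0.03 ]
lamp 0.74 [256. 218.] 3007 [ 0.601 -0.223  0.03 ]
pencil_cup 0.65 [339. 211.] 630 [ 0.412 -0.012  0.03 ]
pencil_cup 0.19 [279. 190.] 61 [ 0.442 -0.248  0.03 ]
hedgehog 0.71 [305. 253.] 417 [0.627 0.001 0.03 ]
ashtray 0.75 [224. 178.] 871 [ 0.507 -0.459  0.03 ]
ashtray 0.28 [277. 194.] 85 [ 0.462 -0.241  0.03 ]
mug 0.84 [283. 274.] 1083 [ 0.729 -0.004  0.03 ]
top 476.38894516360347 (array([ 0.35469963, -0.01933609,  1.69447984]), array([ 0.13146389,  0.00765293, -0.99142074]))
cog 0.84 [266. 221.] 348 [0.501 0.184 0.03 ]
cog 0.66 [258. 188.] 520 [0.621 0.215 0.03 ]
cog 0.66 [224. 179.] 334 [0.65  0.335 0.
[... 760 characters left out ...]
6 [211. 278.] 747 [0.305 0.371 0.03 ]
{'clock': 1.2, 'joint_pos': array([-1.42269047e+00,  1.04089381e-01,  9.72425100e-02,  1.56389563e+00,
        1.89675284e-05,  1.35309218e+00]), 'dq': array([ 0.00110802,  0.00117792,  0.00131875, -0.00080033,  0.00108108,
       -0.00132002]), 'joint_efforts': array([ 1.01500307e-03, -5.56753349e+01,  5.03772104e+01,  5.05639127e-04,
       -3.63896424e-04, -1.83541907e-06]), 'eef_pos': array([ 0.21463708, -0.56030746,  0.24230524]), 'orientation': array([-1.3603695 ,  0.93560965, -0.93569317]), 'contact_force': array([0.65197292, 0.6986153 , 0.22128966]), 'wrist_torque': array([ 0.01529155, -0.01021273, -0.00308577]), 'grip_width': 1.0013975652673743}
```

View pics/scene0.png

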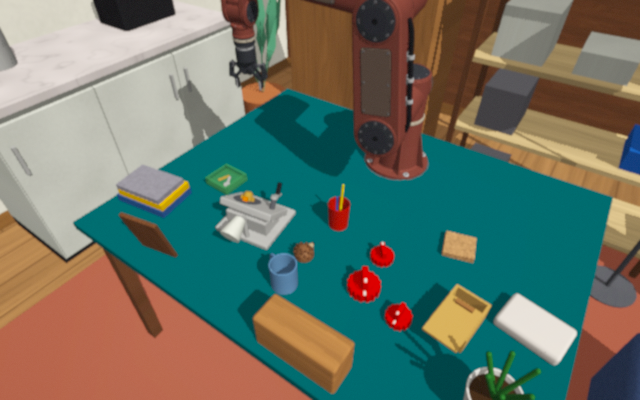

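View pics/top0.png

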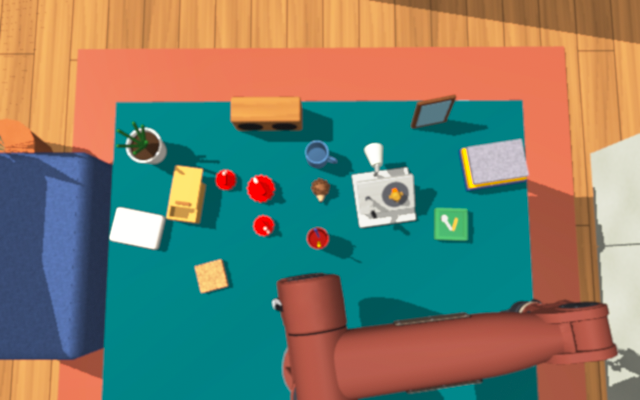

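Three red cogs; the large one in the middle (top view ~(260,188)) matches 96 mm (the others come out near 75 mm). The lamp is at top ~(385,195), its black knob at ~(370,210) on the robot's side, so the lever is swung out. I'll move above the hub for a wrist look.

Emit:
{"op": "servo_tool", "data": {"plan": [{"slide":[0.035,0.035,0.03]},{"slide":[0.035,0.035,0.03]},{"slide":[0.035,0.035,0.03]},{"slide":[0.035,0.035,0.03]},{"slide":[0.035,0.035,0.02]}], "gripper": 100}}

```text
$.plan[0]: bad value
```

Emit:
{"op": "servo_tool", "data": {"plan": [{"slide":[0.035,0.035,0]},{"slide":[0.035,0.035,0]},{"slide":[0.035,0.035,0]},{"slide":[0,0,0]}]}}

```text
$.plan[0]: bad value
```

```bash
cat >> h.py <<'E'
from scipy.spatial.transform import Rotation as Ro
def wsnap(f=None):
    o=robot.get_obs(); c=snap('wrist',f)
    T=np.eye(4);T[:3,:3]=Ro.from_rotvec(o['orientation']).as_matrix();T[:3,3]=o['eef_pos']
    c['view']=np.linalg.inv(T@c['tool_from_camera']); return c,o
E
python3 - <<'E'
from h import *
c,o=wsnap('w1')
print(o['clock'],o['eef_pos'],Ro.from_rotvec(o['orientation']).as_matrix().round(3)); print(c['fx'],c['tool_from_camera'].round(3))
for q in ['hub_tip','lever_knob','lamp']:
  for r in trace('wrist',q)[:3]: print(q,r['confidence'],r['location'],r['region'].sum(),onz(c,r['location'],.1).round(3))
E
```

```text
1.2 [ 0.21463708 -0.56030746  0.24230524] [[ 0.358  0.     0.934]
 [-0.934 -0.     0.358]
 [ 0.    -1.     0.   ]]
289.97378685798293 [[ 1.    -0.    -0.     0.001]
 [ 0.    -0.327  0.945 -0.133]
 [-0.    -0.945 -0.327  0.085]
 [ 0.     0.     0.     1.   ]]
```

View pics/w1.png

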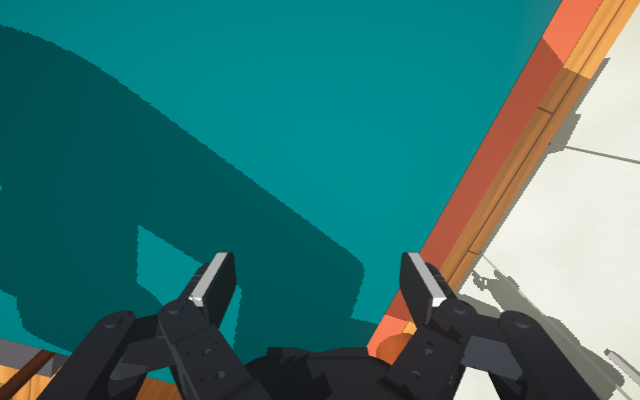

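The move was refused because a twist value is required in every row. The picture shows only the table edge and open fingers. Retrying.

Emit:
{"op": "servo_tool", "data": {"plan": [{"slide":[0.035,0.04,0.03],"twist":-5},{"slide":[0.035,0.04,0.03],"twist":-5},{"slide":[0.035,0.04,0.03],"twist":-5},{"slide":[0.035,0.04,0.02],"twist":-6},{"slide":[0.035,0.04,0.01],"twist":0}], "gripper": 100}}

```text
clock: 1.9
eef_pos: [0.3648, -0.3888, 0.3449]
orientation: [-1.208, 1.211, -1.215]
contact_force: [0.8, -0.6, -0.4]
grip_width: 1.0
```

Emit:
{"op": "servo_tool", "data": {"plan": [{"slide":[0.035,0.04,0],"twist":0},{"slide":[0.035,0.04,0],"twist":0},{"slide":[0.035,0.04,0],"twist":0},{"slide":[0,0,0],"twist":0}]}}

```text
clock: 2.3
eef_pos: [0.4655, -0.2724, 0.3433]
orientation: [-1.21, 1.205, -1.205]
contact_force: [-0.1, -0.8, -0.4]
grip_width: 1.0
```

```bash
python3 - <<'E'
from h import *
c,o=wsnap('w2')
print(o['clock'],o['eef_pos'],Ro.from_rotvec(o['orientation']).as_matrix().round(3))
np.savez('w2.npz',view=c['view'],k=[c['fx'],c['fy'],c['cx'],c['cy']])
for q in ['hub_tip','lever_knob','lamp']:
  for r in trace('wrist',q)[:3]: print(q,r['confidence'],r['location'],r['region'].sum(),onz(c,r['location'],.1).round(3))
E
```

```text
2.3 [ 0.46554942 -0.27237646  0.34329037] [[ 0.005  0.001  1.   ]
 [-1.     0.001  0.005]
 [-0.001 -1.     0.001]]
hub_tip 0.69 [283.8, 54.1] 16278 [ 0.595 -0.233  0.1  ]
lever_knob 0.94 [236.9, 112.2] 1109 [ 0.529 -0.172  0.1  ]
lever_knob 0.35 [281.7, 55.3] 16568 [ 0.594 -0.23   0.1  ]
lamp 0.64 [285.1, 59.1] 20094 [ 0.59  -0.234  0.1  ]
```

View pics/w2.png

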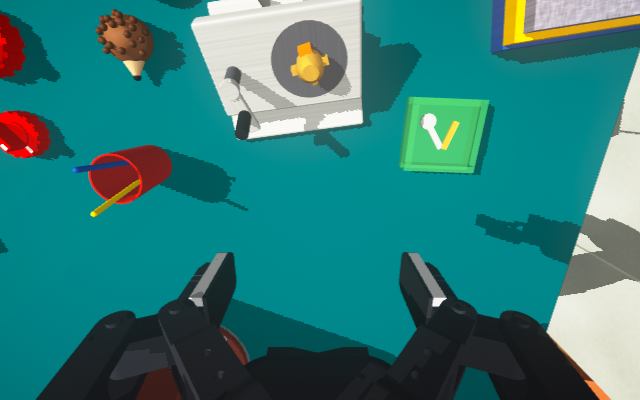

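The hub (brass, orange master pointing roughly up-slope and slightly left) is at ~(312,68), lever pivot ~(232,75), knob ~(243,125), ashtray to the right and pencil cup left. Moving forward for a closer view.

Emit:
{"op": "servo_tool", "data": {"plan": [{"slide":[0.035,0.02,0],"twist":0},{"slide":[0.03,0.02,-0.02],"twist":0},{"slide":[0,0,0],"twist":0}]}}

```text
clock: 2.8
eef_pos: [0.5286, -0.2361, 0.3199]
orientation: [-1.209, 1.213, -1.206]
contact_force: [-0.3, -0.5, -0.9]
grip_width: 0.999
```

```bash
python3 - <<'E'
from h import *
c,o=wsnap('w3')
print(o['clock'],o['eef_pos'])
np.savez('w3.npz',view=c['view'],k=[c['fx'],c['fy'],c['cx'],c['cy']])
for q in ['lever_knob','lamp']:
  for r in trace('wrist',q)[:1]: print(q,r['confidence'],r['location'])
im=cv2.imread('pics/w3.png')[:240,140:460]
cv2.imwrite('pics/w3c.png',cv2.resize(im,None,fx=2.5,fy=2.5,interpolation=cv2.INTER_CUBIC))
E
```

```text
2.8 [ 0.52855383 -0.23611316  0.31992973]
lever_knob 0.64 [270.7, 167.3]
lamp 0.91 [308.4, 100.6]
```

View pics/w3c.png

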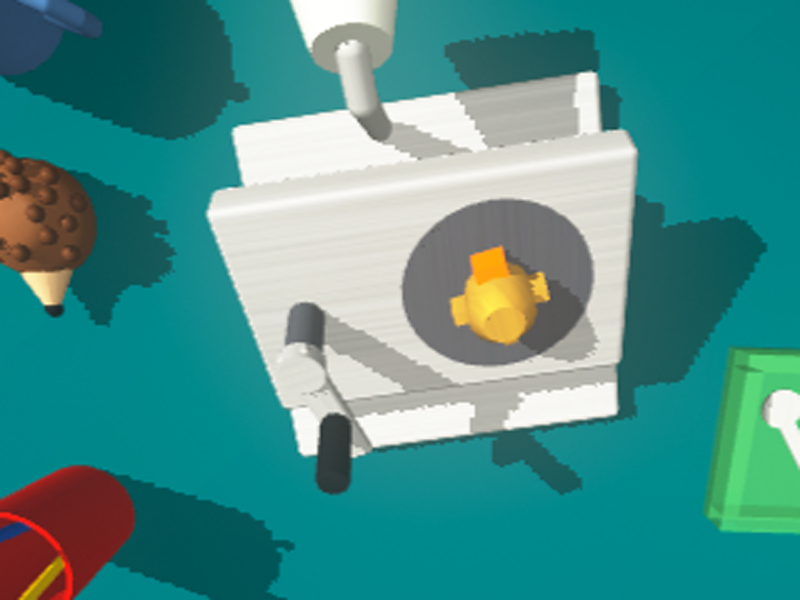

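```bash
cat > fit.py <<'E'
from h import *
from scipy.optimize import least_squares
d=np.load('w3.npz'); c=dict(view=d['view'],fx=d['k'][0],fy=d['k'][1],cx=d['k'][2],cy=d['k'][3])
px=lambda a:np.array(a,float)/2.5+[140,0]
def fr(yaw):
    return Ro.from_euler('z',yaw).as_matrix()@Ro.from_euler('y',-np.pi/6).as_matrix()
def model(p):
    x,y,z,yaw,yl,xo,phi,lev=p; R=fr(yaw); s=np.array([x,y,z])
    L=[( 60+xo,yl,0),(60+xo,yl-.19*1000,0),(-60+xo,yl-190,0),(-60+xo,yl,0),(0,0,28),(0,0,0),
       (23*np.cos(phi),23*np.sin(phi),0),
       (-35*np.sin(lev),95-35*np.cos(lev),82),(-35*np.sin(lev),95-35*np.cos(lev),42)]
    return np.array([proj(c,s+R@np.array(q)/1000) for q in L])
obs=np.array([px(q) for q in [(213,213),(636,150),(621,362),(285,407),(509,323),(498,280),(487,252),(333,482),(337,420)]])
w=np.array([1,1,1,1,2,2,2,1,.4])[:,None]
if __name__=='__main__':
    f=lambda p:((model(p)-obs)*w).ravel()
    for z in [.07,.085,.1]:
        r=least_squares(f,[.6,-.24,z,.1,95,0,.1,1.3],x_scale=[.01,.01,.01,.1,10,10,.1,.1])
        print(z,r.x.round(4),r.cost)
    print((model(r.x)-obs).round(1)); np.save('fit.npy',r.x)
E
python3 fit.py
```

```text
0.07 [ 5.888000e-01 -2.651000e-01  7.620000e-02  1.395000e-01  1.266866e+02
 -1.923000e-01  2.550000e-01  1.472700e+00] 25.898333718496612
0.085 [ 5.888000e-01 -2.651000e-01  7.620000e-02  1.395000e-01  1.266866e+02
 -1.923000e-01  2.550000e-01  1.472700e+00] 25.898333718930836
0.1 [ 5.888000e-01 -2.651000e-01  7.620000e-02  1.395000e-01  1.266866e+02
 -1.923000e-01  2.550000e-01  1.472700e+00] 25.8983337197734
[[-0.7  0.3]
 [ 0.3 -0.6]
 [-0.4  0.1]
 [ 1.   0.6]
 [-0.5 -1. ]
 [ 1.1  2.7]
 [-0.5 -1.2]
 [-0.2 -1.6]
 [-0.8 -0.3]]
```

Emit:
{"op": "servo_tool", "data": {"plan": [{"slide":[0,0.045,0],"twist":0},{"slide":[0,0.045,0],"twist":0},{"slide":[0,0.045,0],"twist":0},{"slide":[0,0.045,0],"twist":0},{"slide":[0,0.045,0],"twist":0}]}}

```text
clock: 3.45
eef_pos: [0.527, -0.012, 0.3241]
orientation: [-1.207, 1.21, -1.213]
contact_force: [1.3, -0.7, -0.0]
grip_width: 0.999
```

Emit:
{"op": "servo_tool", "data": {"plan": [{"slide":[0,0.045,0],"twist":0},{"slide":[0,0.045,0],"twist":0},{"slide":[0,0.045,0],"twist":0},{"slide":[0.01,0.045,0],"twist":0},{"slide":[0.01,0.04,0],"twist":0}]}}

```text
clock: 3.95
eef_pos: [0.5493, 0.1704, 0.3243]
orientation: [-1.214, 1.18, -1.144]
contact_force: [-0.5, -0.5, 0.4]
grip_width: 1.001
```

```bash
python3 - <<'E'
from fit import *
p=np.load('fit.npy')
import cv2
V={}
for n in ['w2','w3']:
    d=np.load(n+'.npz'); V[n]=dict(view=d['view'],fx=d['k'][0],fy=d['k'][1],cx=d['k'][2],cy=d['k'][3])
for n in ['scene','top']: V[n+'0']=vision.camera(n)
A=np.zeros((3,3));b=np.zeros(3);rays=[]
for n,c in V.items():
    im=cv2.imread(f'pics/{n}.png'); h=cv2.cvtColor(im,cv2.COLOR_BGR2HSV)
    m=((h[...,0]>8)&(h[...,0]<18)&(h[...,1]>240)&(h[...,2]>180)).astype(np.uint8)
    pt=proj(c,p[:3]+fr(p[3])@[.02,.005,.01]); win=np.zeros_like(m); u,v=pt.astype(int); win[max(0,v-25):v+25,u-25:u+25]=1
    N,_,st,ce=cv2.connectedComponentsWithStats(m*win)
    if N<2: print(n,'none',pt);continue
    i=1+st[1:,4].argmax(); print(n,'pred',pt.round(1),'orange',ce[i].round(1),st[i,4])
    if n in('w2','w3','scene0'):
        o,dd=ray(c,ce[i]); dd/=np.linalg.norm(dd); P=np.eye(3)-np.outer(dd,dd); A+=P;b+=P@o; rays.append((o,P))
X=np.linalg.solve(A,b); print('orange',X.round(4),[np.linalg.norm(P@(X-o)).round(4) for o,P in rays], 'model',p[:3]+fr(p[3])@[.0213,.0056,.010])
c,o=wsnap('w4'); print(o['clock'],o['eef_pos'])
np.savez('w4.npz',view=c['view'],k=[c['fx'],c['fy'],c['cx'],c['cy']])
for q in ['cog','bar']:
  for r in trace('wrist',q)[:3]: print(q,r['confidence'],r['location'],r['region'].sum(),onz(c,r['location'],.04).round(3))
im=cv2.imread('pics/w4.png')[:300]
cv2.imwrite('pics/w4c.png',cv2.resize(im,(800,375),interpolation=cv2.INTER_CUBIC))
E
```

```text
w2 none [305.64037788  50.21264886]
w3 none [336.03956687 105.73293782]
scene0 none [245.28476836 199.81022999]
top0 pred [394.1 190. ] orange [394.5 189.5] 4Traceback (most recent call last):
  File "<stdin>", line 18, in <module>
    r = gufunc(a, b, signature=signature)
    raise LinAlgError("Singular matrix")
numpy.linalg.LinAlgError: Singular matrix
```

```bash
cat > tri.py <<'E'
from fit import *
p=np.load('fit.npy')
V={}
for n in ['w2','w3']:
    d=np.load(n+'.npz'); V[n]=dict(view=d['view'],fx=d['k'][0],fy=d['k'][1],cx=d['k'][2],cy=d['k'][3])
V['scene0']=vision.camera('scene')
A=np.zeros((3,3));b=np.zeros(3);rays=[]
for n,c in V.items():
    im=cv2.imread(f'pics/{n}.png'); h=cv2.cvtColor(im,cv2.COLOR_BGR2HSV)
    pt=proj(c,p[:3]+fr(p[3])@[.02,.005,.01]); u,v=pt.astype(int)
    if n=='w3': print(h[v-3:v+4:2,u-4:u+5:2].tolist())
    # brass+orange together
    m=((h[...,0]>8)&(h[...,0]<28)&(h[...,1]>140)&(h[...,2]>120)).astype(np.uint8)
    win=np.zeros_like(m); win[max(0,v-30):v+40,u-40:u+40]=1
    N,_,st,ce=cv2.connectedComponentsWithStats(m*win)
    i=1+st[1:,4].argmax(); print(n,'pred',pt.round(1),'brass',ce[i].round(1),st[i])
    o,dd=ray(c,ce[i]); dd/=np.linalg.norm(dd); P=np.eye(3)-np.outer(dd,dd); A+=P;b+=P@o; rays.append((o,P))
X=np.linalg.solve(A,b); print('brass',X.round(4),[np.linalg.norm(P@(X-o)).round(4) for o,P in rays], 'model',p[:3]+fr(p[3])@[.0,.0,.018])
E
python3 tri.py; python3 - <<'E'
from h import *
c,o=wsnap('w4'); print(o['clock'],o['eef_pos'])
np.savez('w4.npz',view=c['view'],k=[c['fx'],c['fy'],c['cx'],c['cy']])
for q in ['cog','bar']:
  for r in trace('wrist',q)[:3]: print(q,r['confidence'],r['location'],r['region'].sum(),onz(c,r['location'],.04).round(3))
im=cv2.imread('pics/w4.png')[:300]
cv2.imwrite('pics/w4c.png',cv2.resize(im,(800,375),interpolation=cv2.INTER_CUBIC))
E
```

```text
w2 pred [305.6  50.2] brass [308.9  63.7] [291  42  38  43 953]
[[[19, 242, 255], [19, 245, 255], [20, 246, 255], [19, 249, 255], [19, 242, 254]], [[19, 244, 255], [19, 244, 255], [19, 244, 255], [19, 248, 255], [20, 248, 255]], [[20, 245, 255], [20, 246, 255], [19, 243, 254], [19, 240, 254], [19, 242, 254]], [[19, 239, 254], [19, 239, 254], [19, 242, 254], [19, 241, 254], [19, 244, 254]]]
w3 pred [336.  105.7] brass [339.1 118.7] [320  98  40  40 940]
scene0 pred [245.3 199.8] brass [247.1 196.8] [241 192  13  10  95]
brass [ 0.5858 -0.2625  0.0956] [np.float64(0.0004), np.float64(0.0004), np.float64(0.0007)] model [ 0.57986034 -0.26631912  0.09182482]
4.1 [0.54950341 0.16917469 0.32341119]
cog 0.68 [297.8, 102.3] 3544 [0.622 0.208 0.04 ]
cog 0.61 [304.6, 188.0] 1532 [0.499 0.193 0.04 ]
cog 0.57 [214.0, 71.9] 2307 [0.654 0.321 0.04 ]
bar 0.97 [210.5, 73.3] 2286 [0.652 0.326 0.04 ]
bar 0.69 [304.5, 190.6] 1531 [0.495 0.193 0.04 ]
bar 0.4 [471.1, 22.6] 4757 [ 0.729 -0.004  0.04 ]
```

View pics/w4c.png

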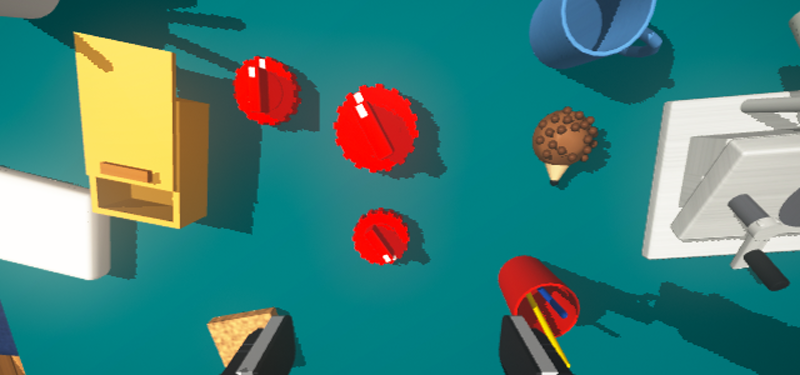

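The target cog (largest) is at crop (376,128), its white dashes at (358,100) up-left, bar running to (387,155): cog +x ≈ 27° from world x. Going above it with that twist.

Emit:
{"op": "servo_tool", "data": {"plan": [{"slide":[0.018,0.01,-0.03],"twist":7},{"slide":[0.018,0.01,-0.03],"twist":7},{"slide":[0.018,0.01,-0.03],"twist":7},{"slide":[0.018,0.008,-0.03],"twist":6},{"slide":[0,0,0],"twist":0}], "gripper": 60}}

```text
clock: 4.75
eef_pos: [0.6203, 0.2068, 0.1975]
orientation: [-1.404, 0.835, -0.783]
contact_force: [-0.1, 0.7, -0.4]
grip_width: 0.598
```

```bash
python3 - <<'E'
from h import *
c,o=wsnap('w5'); R=Ro.from_rotvec(o['orientation']).as_matrix(); print(o['clock'],o['eef_pos'],R[:,0].round(3))
np.savez('w5.npz',view=c['view'],k=[c['fx'],c['fy'],c['cx'],c['cy']])
print(proj(c,[o['eef_pos'][0],o['eef_pos'][1],.07]))
for q in ['cog','bar']:
  for r in trace('wrist',q)[:1]: print(q,r['confidence'],r['location'],r['region'].sum(),onz(c,r['location'],.04).round(3))
im=cv2.imread('pics/w5.png')[80:320,160:480]
cv2.imwrite('pics/w5c.png',cv2.resize(im,None,fx=2.5,fy=2.5,interpolation=cv2.INTER_CUBIC))
E
```

```text
4.75 [0.62030959 0.20679349 0.19747685] [ 0.505 -0.862 -0.033]
[320.71498995 188.25839326]
cog 0.87 [233.0, 82.1] 4286 [0.659 0.327 0.04 ]
bar 0.83 [324.1, 176.3] 5863 [0.625 0.206 0.04 ]
```

View pics/w5c.png

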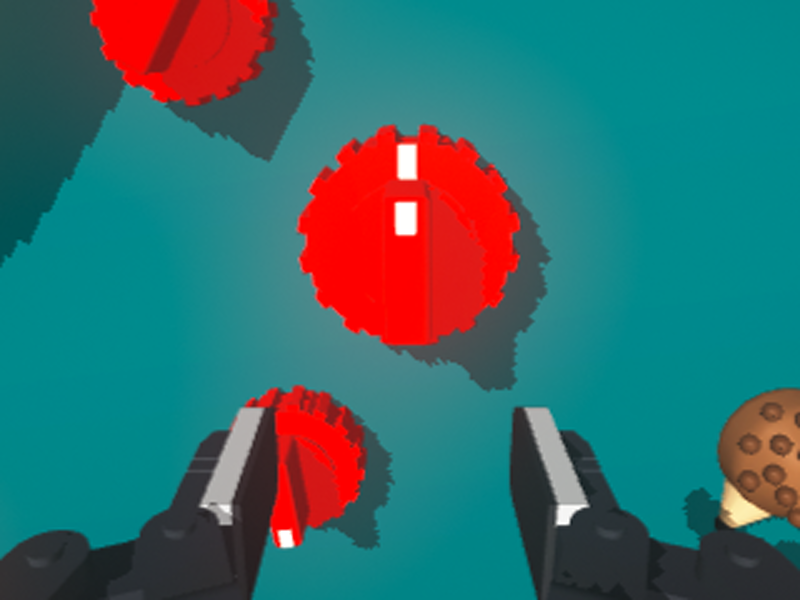

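The cog's bar is vertical in view, centred at px (322,188) — directly under the TCP within ~1.5 mm. Descend and grip.

Emit:
{"op": "servo_tool", "data": {"plan": [{"slide":[0.001,-0.001,-0.04],"twist":0},{"slide":[0,0,-0.04],"twist":0},{"slide":[0,0,-0.035],"twist":0},{"slide":[0,0,-0.02],"twist":0},{"slide":[0,0,-0.01],"twist":0}]}}

```text
clock: 5.4
eef_pos: [0.6218, 0.2063, 0.0581]
orientation: [-1.399, 0.832, -0.79]
contact_force: [-0.9, -0.8, 0.3]
grip_width: 0.602
```

Emit:
{"op": "servo_tool", "data": {"plan": [{"slide":[0,0,0],"twist":0},{"slide":[0,0,0],"twist":0},{"slide":[0,0,0],"twist":0},{"slide":[0,0,0],"twist":0}], "gripper": 0}}

```text
clock: 5.8
eef_pos: [0.6238, 0.2069, 0.0608]
orientation: [-1.397, 0.828, -0.791]
contact_force: [-0.7, -0.4, 8.0]
grip_width: 0.199
```

Emit:
{"op": "servo_tool", "data": {"plan": [{"slide":[0,0,0.04],"twist":0},{"slide":[0,0,0.05],"twist":0},{"slide":[0,0,0.05],"twist":0},{"slide":[0,0,0.05],"twist":0},{"slide":[0,0,0.04],"twist":0}]}}

```text
clock: 6.3
eef_pos: [0.6224, 0.207, 0.2925]
orientation: [-1.397, 0.828, -0.79]
contact_force: [0.8, 0.4, -1.6]
grip_width: 0.196
```

Gripped and lifted (opening 17–18 mm, ~2 N weight). Carry to above the hub, twisting −14°.

Emit:
{"op": "servo_tool", "data": {"plan": [{"slide":[-0.004,-0.03,0],"twist":-3},{"slide":[-0.004,-0.04,0],"twist":-3},{"slide":[-0.004,-0.04,0],"twist":-3},{"slide":[-0.004,-0.04,0],"twist":-3},{"slide":[-0.004,-0.04,0],"twist":-2}]}}

```text
clock: 6.8
eef_pos: [0.6019, 0.0155, 0.289]
orientation: [-1.311, 1.015, -0.976]
contact_force: [0.3, -1.0, -1.6]
grip_width: 0.195
```

Emit:
{"op": "servo_tool", "data": {"plan": [{"slide":[-0.005,-0.04,0],"twist":0},{"slide":[-0.005,-0.04,0],"twist":0},{"slide":[-0.005,-0.04,0],"twist":0},{"slide":[-0.005,-0.04,0],"twist":0},{"slide":[-0.005,-0.04,0],"twist":0}]}}

```text
clock: 7.3
eef_pos: [0.5768, -0.1847, 0.2891]
orientation: [-1.312, 1.013, -0.975]
contact_force: [0.2, 0.8, -2.7]
grip_width: 0.198
```

Emit:
{"op": "servo_tool", "data": {"plan": [{"slide":[0,-0.04,-0.01],"twist":0},{"slide":[0,-0.04,-0.02],"twist":0},{"slide":[0,0,-0.02],"twist":0},{"slide":[0,0,0],"twist":0},{"slide":[0,0,0],"twist":0}]}}

```text
clock: 7.8
eef_pos: [0.5772, -0.2625, 0.2389]
orientation: [-1.312, 1.014, -0.974]
contact_force: [-0.3, -0.4, -0.6]
grip_width: 0.197
```

```bash
python3 - <<'E'
from h import *
c,o=wsnap('w6'); R=Ro.from_rotvec(o['orientation']).as_matrix(); print(o['clock'],o['eef_pos'],R.round(3),o['contact_force'])
im=cv2.imread('pics/w6.png'); s=snap('scene','s6'); v=s['pixels'][120:280,150:350,::-1]
a=cv2.resize(im,(400,250)); b=cv2.resize(v,(400,320),interpolation=cv2.INTER_CUBIC)
out=np.zeros((320,800,3),np.uint8); out[:250,:400]=a; out[:,400:]=b; cv2.imwrite('pics/c6.png',out)
E
```

```text
7.8 [ 0.57715623 -0.26254036  0.23886874] [[ 0.281 -0.009  0.96 ]
 [-0.959  0.029  0.281]
 [-0.03  -1.    -0.   ]] [-0.34748907 -0.36193007 -0.58060114]
```

View pics/c6.png

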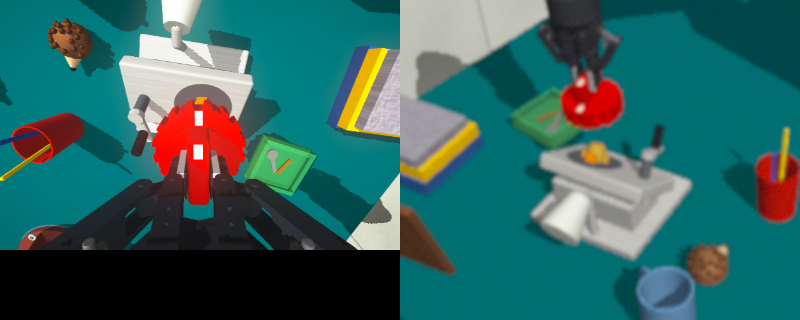

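The cog hangs level in the jaws over the hub (orange master visible just ahead of the rim). Lower until contact.

Emit:
{"op": "servo_tool", "data": {"plan": [{"slide":[0,-0.002,-0.03],"twist":0},{"slide":[0,0,-0.025],"twist":0},{"slide":[0,0,-0.01],"twist":0},{"slide":[0,0,-0.005],"twist":0},{"slide":[0,0,0],"twist":0}]}}

```text
clock: 8.4
eef_pos: [0.5777, -0.2649, 0.1694]
orientation: [-1.312, 1.013, -0.975]
contact_force: [-0.4, -0.7, -1.3]
grip_width: 0.197
```

Emit:
{"op": "servo_tool", "data": {"plan": [{"slide":[0,0,-0.004],"twist":0},{"slide":[0,0,-0.004],"twist":0},{"slide":[0,0,0],"twist":0}]}}

```text
clock: 8.7
eef_pos: [0.5789, -0.2656, 0.1632]
orientation: [-1.311, 1.01, -0.978]
contact_force: [-0.6, 1.4, 8.2]
grip_width: 0.197
```

Emit:
{"op": "servo_tool", "data": {"plan": [{"slide":[-0.004,0,-0.001],"twist":0},{"slide":[-0.004,-0.001,-0.002],"twist":0},{"slide":[0,0,0],"twist":0}]}}

```text
clock: 9.0
eef_pos: [0.5714, -0.2669, 0.1599]
orientation: [-1.311, 1.009, -0.979]
contact_force: [4.9, 0.8, 4.3]
grip_width: 0.196
```

Emit:
{"op": "servo_tool", "data": {"plan": [{"slide":[-0.004,0,-0.002],"twist":0},{"slide":[-0.004,-0.001,-0.003],"twist":0},{"slide":[0,0,0],"twist":0}]}}

```text
clock: 9.3
eef_pos: [0.5635, -0.2684, 0.1559]
orientation: [-1.311, 1.008, -0.98]
contact_force: [3.5, 0.4, 9.5]
grip_width: 0.198
```

Emit:
{"op": "servo_tool", "data": {"plan": [{"slide":[-0.003,0,-0.003],"twist":0},{"slide":[-0.003,0,-0.003],"twist":0},{"slide":[0,0,0],"twist":0}]}}

```text
clock: 9.6
eef_pos: [0.5579, -0.2688, 0.149]
orientation: [-1.311, 1.007, -0.981]
contact_force: [7.5, -3.1, 3.2]
grip_width: 0.195
```

Emit:
{"op": "servo_tool", "data": {"plan": [{"slide":[-0.002,0,-0.003],"twist":0},{"slide":[-0.001,0,-0.003],"twist":0},{"slide":[0,0,0],"twist":0}]}}

```text
clock: 9.9
eef_pos: [0.5552, -0.2692, 0.1433]
orientation: [-1.312, 1.007, -0.982]
contact_force: [7.4, -4.8, 4.3]
grip_width: 0.199
```

```bash
python3 - <<'E'
from h import *
c,o=wsnap('w7'); print(o['clock'],o['eef_pos'],o['contact_force'],o['wrist_torque'])
im=cv2.imread('pics/w7.png'); s=snap('scene','s7'); v=s['pixels'][120:280,150:350,::-1]
a=cv2.resize(im,(480,300)); b=cv2.resize(v[20:120,50:150],(320,320),interpolation=cv2.INTER_CUBIC)
out=np.zeros((320,800,3),np.uint8); out[:300,:480]=a; out[:,480:]=b; cv2.imwrite('pics/c7.png',out)
E
```

```text
9.9 [ 0.55519627 -0.26923764  0.14331443] [ 7.42351837 -4.84501108  4.34960728] [-1.11996692 -2.23557481 -0.11197986]
```

View pics/c7.png

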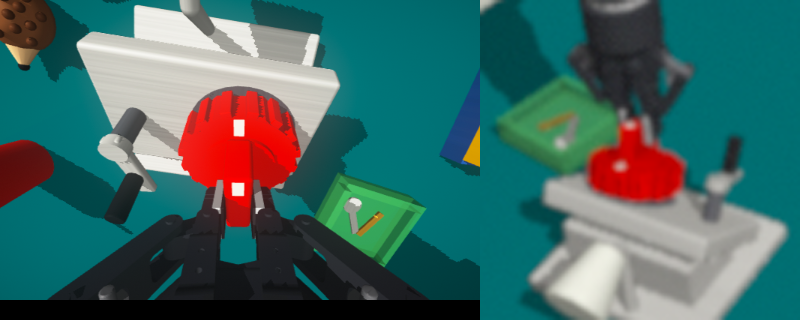

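The cog is tilted over the hub, flush-looking on the spline ends. Now turn toward the master (+twist) while pressing lightly along the hub axis.

Emit:
{"op": "servo_tool", "data": {"plan": [{"slide":[0.001,0,-0.002],"twist":2},{"slide":[0,0,0],"twist":2},{"slide":[0,0,0],"twist":0}]}}

```text
clock: 10.3
eef_pos: [0.5559, -0.2707, 0.142]
orientation: [-1.342, 0.955, -0.93]
contact_force: [3.8, -8.2, 6.7]
grip_width: 0.194
```

Emit:
{"op": "servo_tool", "data": {"plan": [{"slide":[0.001,0,-0.002],"twist":2},{"slide":[0,0,0],"twist":2},{"slide":[0,0,0],"twist":0}]}}

```text
clock: 10.6
eef_pos: [0.5561, -0.2714, 0.1417]
orientation: [-1.369, 0.904, -0.879]
contact_force: [-5.3, -8.3, 18.6]
grip_width: 0.195
```

Emit:
{"op": "servo_tool", "data": {"plan": [{"slide":[0,-0.001,0],"twist":2},{"slide":[0,-0.001,0],"twist":2},{"slide":[0,0,0],"twist":0}]}}

```text
clock: 10.9
eef_pos: [0.5553, -0.2726, 0.1412]
orientation: [-1.392, 0.854, -0.823]
contact_force: [-8.7, -5.0, 19.5]
grip_width: 0.196
```

Emit:
{"op": "servo_tool", "data": {"plan": [{"slide":[0,0,0],"twist":2},{"slide":[0,0,0],"twist":2},{"slide":[0,0,0],"twist":0}]}}

```text
clock: 11.2
eef_pos: [0.5565, -0.2728, 0.1418]
orientation: [-1.414, 0.798, -0.771]
contact_force: [-3.3, -7.1, 19.1]
grip_width: 0.197
```

Emit:
{"op": "servo_tool", "data": {"plan": [{"slide":[0,0,0.002],"twist":0},{"slide":[0,0,0],"twist":0},{"slide":[0,0,0],"twist":0},{"slide":[0,0,0],"twist":0}], "gripper": 32}}

```text
clock: 11.6
eef_pos: [0.554, -0.2687, 0.1375]
orientation: [-1.41, 0.805, -0.76]
contact_force: [-1.0, 0.8, -0.0]
grip_width: 0.316
```

```bash
cat > cog.py <<'E'
from fit import *
import sys
def dashes(f):
    c,o=wsnap(f); h=cv2.cvtColor(c['pixels'],cv2.COLOR_RGB2HSV)
    red=(((h[...,0]<6)|(h[...,0]>174))&(h[...,1]>180)&(h[...,2]>90)).astype(np.uint8)
    N,l,st,_=cv2.connectedComponentsWithStats(red); 
    S=np.array([.591,-.263,.080]); R=fr(.1395)
    u,v=proj(c,S+R@[0,0,.035]).astype(int)
    d=np.inf;k=1
    for i in range(1,N):
        if st[i,4]>1500:
            e=np.hypot(*(np.array([st[i,0]+st[i,2]/2,st[i,1]+st[i,3]/2])-[u,v]))
            if e<d:d,k=e,i
    hull=cv2.convexHull(np.argwhere(l==k)[:,::-1].astype(np.int32)); m=np.zeros_like(red); cv2.fillConvexPoly(m,hull,1)
    wh=((h[...,1]<60)&(h[...,2]>190)).astype(np.uint8)*m
    N,l,s2,ce=cv2.connectedComponentsWithStats(wh)
    D=[(ce[i].round(1),s2[i,4]) for i in range(1,N) if s2[i,4]>8]
    print(o['clock'],o['eef_pos'].round(4),o['contact_force'].round(1),o['grip_width'].round(3)); print('red bbox',st[k],'dash',D)
    for hh in(0,.014):
        for ph in (0,.15,.3,.45):
            z=Ro.from_euler('z',ph).as_matrix()
            print(hh,ph,'rim',proj(c,S+R@(z@[.043,0,.03]+[0,0,hh])).round(1),'bar',proj(c,S+R@(z@[.022,0,.07]+[0,0,hh])).round(1))
    return c
dashes(sys.argv[1])
E
python3 cog.py w8
```

```text
Traceback (most recent call last):
  File "cog.py", line 24, in <module>
    dashes(sys.argv[1])
    ~~~~~~^^^^^^^^^^^^^
  File "cog.py", line 18, in dashes
    print(o['clock'],o['eef_pos'].round(4),o['contact_force'].round(1),o['grip_width'].round(3)); print('red bbox',st[k],'dash',D)
                                                                       ^^^^^^^^^^^^^^^^^^^^^
AttributeError: 'float' object has no attribute 'round'
```

```bash
sed -i "s/o\['grip_width'\].round(3)/o['grip_width']/" cog.py; python3 cog.py w8
```

```text
11.65 [ 0.554  -0.2688  0.1375] [ 0.2 -0.5 -0.2] 0.32324812907417416
red bbox [  253   115   161   183 18050] dash [(array([336.6, 168.3]), np.int32(297)), (array([265.2, 219.3]), np.int32(73)), (array([314.9, 250.3]), np.int32(248))]
0 0 rim [364.3 158.1] bar [332.3 243.6]
0 0.15 rim [352.3 153.4] bar [325.6 241.1]
0 0.3 rim [339.7 150.1] bar [318.7 239.2]
0 0.45 rim [327.  148.4] bar [311.7 237.8]
0.014 0 rim [360.5 177. ] bar [325.8 270.6]
0.014 0.15 rim [347.7 172. ] bar [318.6 267.9]
0.014 0.3 rim [334.2 168.5] bar [311.2 265.8]
0.014 0.45 rim [320.7 166.5] bar [303.7 264.3]
```

Emit:
{"op": "servo_tool", "data": {"plan": [{"slide":[0,0,0],"twist":0},{"slide":[0,0,0],"twist":-4},{"slide":[0,0,0],"twist":-4},{"slide":[0,0,0],"twist":-4},{"slide":[0,0,0],"twist":0}], "gripper": 26}}

```text
clock: 12.2
eef_pos: [0.5538, -0.2686, 0.1377]
orientation: [-1.339, 0.964, -0.921]
contact_force: [-2.5, 1.9, 0.7]
grip_width: 0.258
```

```bash
python3 cog.py w9
```

```text
12.2 [ 0.5538 -0.2686  0.1377] [-2.5  1.9  0.7] 0.257812917399545
red bbox [  244   113   164   184 18419] dash [(array([318. , 165.7]), np.int32(293)), (array([262.3, 227. ]), np.int32(63)), (array([308.9, 250.6]), np.int32(243))]
0 0 rim [341.  150.3] bar [323.5 240.8]
0 0.15 rim [328.2 148.2] bar [316.4 239.6]
0 0.3 rim [315.3 147.6] bar [309.4 239. ]
0 0.45 rim [302.9 148.6] bar [302.5 239. ]
0.014 0 rim [338.6 169.8] bar [319.6 268.6]
0.014 0.15 rim [324.9 167.5] bar [312.  267.3]
0.014 0.3 rim [311.1 166.8] bar [304.4 266.6]
0.014 0.45 rim [297.9 167.6] bar [297.1 266.4]
```

Emit:
{"op": "servo_tool", "data": {"plan": [{"slide":[0,0,0],"twist":-4},{"slide":[0,0,0],"twist":-4},{"slide":[0,0,0],"twist":-4},{"slide":[0,0,0],"twist":0}]}}

```text
clock: 12.65
eef_pos: [0.554, -0.2689, 0.1378]
orientation: [-1.255, 1.118, -1.078]
contact_force: [-2.7, 1.7, 1.7]
grip_width: 0.259
```

```bash
python3 cog.py w10
```

```text
12.65 [ 0.554  -0.2689  0.1378] [-2.7  1.7  1.7] 0.25941390412226345
red bbox [  236   113   165   184 18439] dash [(array([306. , 166.9]), np.int32(286)), (array([260.8, 236.6]), np.int32(82)), (array([307.5, 252.3]), np.int32(242))]
0 0 rim [315.7 148.2] bar [313.4 240.4]
0 0.15 rim [302.8 148.8] bar [306.3 240.5]
0 0.3 rim [290.4 150.9] bar [299.4 241.2]
0 0.45 rim [279.  154.3] bar [293.  242.5]
0.014 0 rim [314.7 167.9] bar [312.1 268.5]
0.014 0.15 rim [300.9 168.5] bar [304.5 268.6]
0.014 0.3 rim [287.7 170.5] bar [297.1 269.2]
0.014 0.45 rim [275.6 173.9] bar [290.3 270.3]
```

```bash
python3 - <<'E'
from fit import *
p=np.load('fit.npy');R=fr(p[3]);S=p[:3]
h=cv2.cvtColor(cv2.imread('pics/w3.png'),cv2.COLOR_BGR2HSV)
m=((h[...,0]<=17)&(h[...,0]>=9)&(h[...,1]>200)&(h[...,2]>150)).astype(np.uint8); m[:90]=0;m[150:]=0;m[:,:310]=0;m[:,370:]=0
n,l,st,ce=cv2.connectedComponentsWithStats(m); i=1+st[1:,4].argmax(); print('orange',ce[i],st[i])
print(cv2.boxPoints(cv2.minAreaRect(np.argwhere(l==i)[:,::-1].astype(np.float32))).round(1).tolist())
P=lambda r,a,hh,w=0:proj(c,S+R@np.array([r*np.cos(a)-w*np.sin(a),r*np.sin(a)+w*np.cos(a),hh])/1000)
for ph in np.arange(-.1,.61,.1):
    pl=np.array([P(23,ph,0,7.5),P(23,ph,0,-7.5),P(23,ph,14,-7.5),P(16,ph,14,-7.5),P(16,ph,14,7.5),P(23,ph,14,7.5)],np.float32)
    M=cv2.moments(cv2.convexHull(pl)); L,Rr=P(23,ph+np.pi/2,14),P(23,ph-np.pi/2,14)
    tip=P(0,0,28); oc=np.array([M['m10'],M['m01']])/M['m00']
    print(round(ph,2),'orange c',oc.round(1),'tip',tip.round(1),'dir',np.degrees(np.arctan2(*(oc-tip))).round(1),'LR',L.round(1),Rr.round(1),'slope',((Rr-L)[1]/(Rr-L)[0]).round(3))
print('obs tip',px((509,323)),'L',px((452,312)),'R',px((549,287)),'slope',(287-312)/(549-452))
E
```

```text
orange [341.42857143 105.        ] [341 102   2   7   7]
[[340.29998779296875, 102.19999694824219], [341.0, 102.0], [342.5, 107.9000015258789], [341.79998779296875, 108.0999984741211]]
-0.1 orange c [341.8 104. ] tip [343.1 128.2] dir -177.0 LR [322.9 122.4] [360.4 120.2] slope -0.06
0.0 orange c [340.1 104.1] tip [343.1 128.2] dir -172.9 LR [323. 124.] [360.4 118.6] slope -0.144
0.1 orange c [338.4 104.4] tip [343.1 128.2] dir -168.8 LR [323.3 125.5] [360.3 117. ] slope -0.23
0.2 orange c [336.7 104.9] tip [343.1 128.2] dir -164.6 LR [323.8 127. ] [360.  115.4] slope -0.318
0.3 orange c [335.1 105.6] tip [343.1 128.2] dir -160.5 LR [324.4 128.4] [359.5 113.9] slope -0.412
0.4 orange c [333.5 106.3] tip [343.1 128.2] dir -156.3 LR [325.2 129.7] [358.9 112.5] slope -0.513
0.5 orange c [332.1 107.2] tip [343.1 128.2] dir -152.2 LR [326.2 130.9] [358.  111.1] slope -0.624
0.6 orange c [330.7 108.2] tip [343.1 128.2] dir -148.2 LR [327.3 132.1] [356.9 109.8] slope -0.75
obs tip [343.6 129.2] L [320.8 124.8] R [359.6 114.8] slope -0.25773195876288657
```

Emit:
{"op": "servo_tool", "data": {"plan": [{"slide":[0,0,0],"twist":0},{"slide":[0,0,0],"twist":0},{"slide":[0,0,0],"twist":0}], "gripper": 0}}

```text
clock: 13.0
eef_pos: [0.554, -0.2679, 0.1383]
orientation: [-1.255, 1.116, -1.074]
contact_force: [-6.0, 7.7, 7.2]
grip_width: 0.209
```

Emit:
{"op": "servo_tool", "data": {"plan": [{"slide":[0.0015,0,-0.0025],"twist":0},{"slide":[0,0,0],"twist":2},{"slide":[0,0,0],"twist":2},{"slide":[0,0,0],"twist":0}]}}

```text
clock: 13.4
eef_pos: [0.5547, -0.2679, 0.1381]
orientation: [-1.286, 1.064, -1.022]
contact_force: [-17.1, 12.7, 23.4]
grip_width: 0.199
```

Emit:
{"op": "servo_tool", "data": {"plan": [{"slide":[0,0,0],"twist":2},{"slide":[0,0,0],"twist":2},{"slide":[0,0,0],"twist":0}]}}

```text
clock: 13.7
eef_pos: [0.5543, -0.2698, 0.1386]
orientation: [-1.317, 1.013, -0.972]
contact_force: [-19.9, 5.3, 24.4]
grip_width: 0.197
```

Emit:
{"op": "servo_tool", "data": {"plan": [{"slide":[-0.001,0,-0.001],"twist":2},{"slide":[0,0,0],"twist":2},{"slide":[0,0,0],"twist":0}]}}

```text
clock: 14.0
eef_pos: [0.5544, -0.2705, 0.1386]
orientation: [-1.343, 0.959, -0.922]
contact_force: [-16.4, 4.2, 27.9]
grip_width: 0.198
```

Emit:
{"op": "servo_tool", "data": {"plan": [{"slide":[0,0,0],"twist":2},{"slide":[0,0,0],"twist":2},{"slide":[0,0,0],"twist":0}]}}

```text
clock: 14.3
eef_pos: [0.5543, -0.2715, 0.1393]
orientation: [-1.369, 0.907, -0.871]
contact_force: [-18.7, 1.6, 29.8]
grip_width: 0.201
```

```bash
python3 cog.py w11; python3 -c "
import cv2,numpy as np
from h import *
im=cv2.imread('pics/w11.png')[60:360,140:500]
s=snap('scene','s11');v=s['pixels'][160:230,210:300,::-1]
o=np.zeros((500,800,3),np.uint8);o[:375,:450]=cv2.resize(im,(450,375));o[:272,450:]=cv2.resize(v,(350,272),interpolation=cv2.INTER_CUBIC);cv2.imwrite('pics/c11.png',o)"
```

```text
14.3 [ 0.5543 -0.2715  0.1393] [-18.7   1.6  29.8] 0.20142518839879553
red bbox [  243   117   164   183 17947] dash [(array([325.9, 169.9]), np.int32(285)), (array([254.4, 222.3]), np.int32(29)), (array([317.1, 254.4]), np.int32(233)), (array([344.2, 279.2]), np.int32(32))]
0 0 rim [343.3 150.2] bar [320.8 238.3]
0 0.15 rim [330.7 147.3] bar [313.9 236.7]
0 0.3 rim [318.  145.8] bar [306.9 235.7]
0 0.45 rim [305.5 145.9] bar [300.  235.3]
0.014 0 rim [340.2 169.2] bar [315.8 265.4]
0.014 0.15 rim [326.8 166.1] bar [308.4 263.7]
0.014 0.3 rim [313.2 164.5] bar [300.9 262.6]
0.014 0.45 rim [300.  164.4] bar [293.6 262. ]
```

View pics/c11.png

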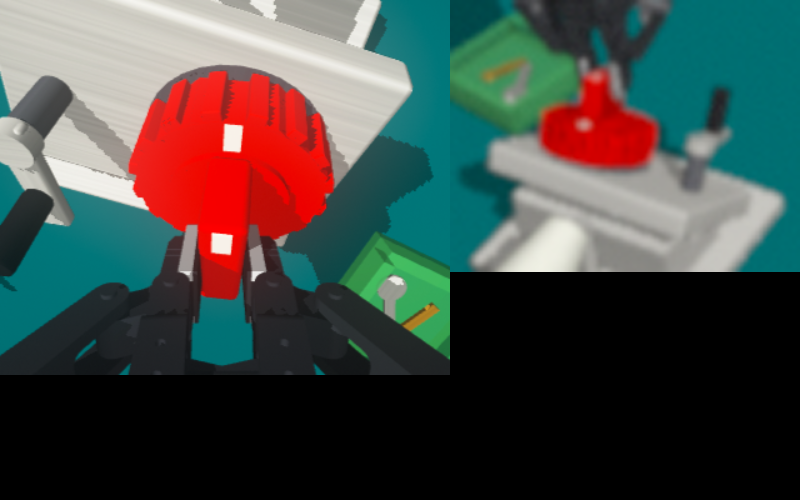

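The wrist view shows the cog high (~14 mm up) and rolled slightly by the jaws. Loosen so it rights itself and can drop freely.

Emit:
{"op": "servo_tool", "data": {"plan": [{"slide":[-0.001,0.002,0.004],"twist":0},{"slide":[0,0,0],"twist":0},{"slide":[0,0,0],"twist":0},{"slide":[0,0,0],"twist":0}], "gripper": 28}}

```text
clock: 14.8
eef_pos: [0.5537, -0.2669, 0.1378]
orientation: [-1.364, 0.91, -0.867]
contact_force: [-0.1, 0.3, -0.4]
grip_width: 0.275
```

```bash
sed -i "s/for ph in (0,.15,.3,.45)/for ph in (0,.2,.4)/" cog.py; python3 cog.py w12
```

```text
14.8 [ 0.5537 -0.2669  0.1378] [-0.1  0.3 -0.4] 0.2751043050042324
red bbox [  249   116   163   183 17775] dash [(array([329.9, 169.4]), np.int32(286)), (array([263.7, 224. ]), np.int32(64)), (array([315.3, 252.9]), np.int32(242))]
0 0 rim [352.6 153.5] bar [330.3 242.6]
0 0.2 rim [335.6 149.9] bar [321.  240.5]
0 0.4 rim [318.6 148.9] bar [311.6 239.5]
0.014 0 rim [349.9 172.9] bar [325.8 270.2]
0.014 0.2 rim [331.8 169. ] bar [315.8 268. ]
0.014 0.4 rim [313.7 167.8] bar [305.7 266.7]
```

Emit:
{"op": "servo_tool", "data": {"plan": [{"slide":[0,0,0],"twist":-6},{"slide":[0,0,0],"twist":-6},{"slide":[0,0,0],"twist":4},{"slide":[0,0,0],"twist":4},{"slide":[0,0,0],"twist":0}]}}

```text
clock: 15.35
eef_pos: [0.5537, -0.2669, 0.138]
orientation: [-1.339, 0.962, -0.919]
contact_force: [-0.1, -0.8, 0.2]
grip_width: 0.28
```

```bash
python3 cog.py w13
```

```text
15.35 [ 0.5537 -0.2669  0.138 ] [-0.1 -0.8  0.2] 0.2801905435798847
red bbox [  246   116   163   182 17867] dash [(array([322.9, 168.7]), np.int32(276)), (array([263.4, 227. ]), np.int32(63)), (array([312.8, 252.6]), np.int32(238))]
0 0 rim [344.6 151.2] bar [327.2 241.5]
0 0.2 rim [327.4 148.7] bar [317.8 240. ]
0 0.4 rim [310.5 149. ] bar [308.5 239.6]
0.014 0 rim [342.4 170.7] bar [323.6 269.2]
0.014 0.2 rim [324.1 168. ] bar [313.5 267.6]
0.014 0.4 rim [306.1 168. ] bar [303.5 267. ]
```

Released, the cog sits square at φ≈0.21 rad, still 14 mm up. I'll raise, close the fingers, and press on the bar's top along the hub axis.

Emit:
{"op": "servo_tool", "data": {"plan": [{"slide":[0,0,0.03],"twist":0},{"slide":[0,0,0.032],"twist":0},{"slide":[0,0,0],"twist":0}]}}

```text
clock: 15.7
eef_pos: [0.5553, -0.2682, 0.2052]
orientation: [-1.339, 0.958, -0.928]
contact_force: [0.1, -0.6, 0.3]
grip_width: 0.283
```

Emit:
{"op": "servo_tool", "data": {"plan": [{"slide":[-0.009,-0.002,0],"twist":0},{"slide":[0,0,0],"twist":0},{"slide":[0,0,0],"twist":0},{"slide":[0,0,-0.02],"twist":0},{"slide":[0,0,0],"twist":0}], "gripper": 0}}

```text
clock: 16.2
eef_pos: [0.5434, -0.2681, 0.1772]
orientation: [-1.338, 0.967, -0.917]
contact_force: [-0.4, 1.3, -0.6]
grip_width: -0.001
```

Emit:
{"op": "servo_tool", "data": {"plan": [{"slide":[0.002,0,-0.004],"twist":0},{"slide":[0.002,0,-0.004],"twist":0},{"slide":[0,0,0],"twist":0}]}}

```text
clock: 16.5
eef_pos: [0.5489, -0.2689, 0.1721]
orientation: [-1.339, 0.963, -0.921]
contact_force: [-0.3, 0.5, -0.8]
grip_width: 0.0
```

```bash
python3 cog.py w14
```

```text
16.5 [ 0.5489 -0.2689  0.1721] [-0.3  0.5 -0.8] 0.0002403436051402091
red bbox [  258   104   138   145 12839] dash [(array([323.2, 146.6]), np.int32(198)), (array([315.2, 212.2]), np.int32(182)), (array([284.7, 213. ]), np.int32(55)), (array([343.1, 227.7]), np.int32(57))]
0 0 rim [341. 132.] bar [326.8 204.3]
0 0.2 rim [326.8 130. ] bar [319.1 203.1]
0 0.4 rim [312.9 130.4] bar [311.5 203. ]
0.014 0 rim [339.  146.9] bar [323.8 224.4]
0.014 0.2 rim [324.1 144.7] bar [315.7 223.1]
0.014 0.4 rim [309.4 145. ] bar [307.7 222.9]
```

Emit:
{"op": "servo_tool", "data": {"plan": [{"slide":[0.001,0,-0.004],"twist":0},{"slide":[0.001,0,-0.003],"twist":0},{"slide":[0,0,0],"twist":0}]}}

```text
clock: 16.85
eef_pos: [0.5506, -0.2689, 0.1648]
orientation: [-1.339, 0.963, -0.92]
contact_force: [0.4, -0.8, -0.3]
grip_width: -0.001
```

Emit:
{"op": "servo_tool", "data": {"plan": [{"slide":[0.001,0,-0.003],"twist":0},{"slide":[0.001,0,-0.002],"twist":0},{"slide":[0,0,0],"twist":0}]}}

```text
clock: 17.15
eef_pos: [0.5526, -0.2691, 0.161]
orientation: [-1.339, 0.962, -0.921]
contact_force: [-2.4, 0.9, 4.4]
grip_width: -0.001
```

Emit:
{"op": "servo_tool", "data": {"plan": [{"slide":[0.001,0,-0.002],"twist":0},{"slide":[0.001,0,-0.002],"twist":0},{"slide":[0,0,0],"twist":0}]}}

```text
clock: 17.45
eef_pos: [0.5532, -0.2693, 0.1602]
orientation: [-1.342, 0.964, -0.921]
contact_force: [-19.9, 5.1, 29.3]
grip_width: 0.002
```

```bash
python3 cog.py w15
```

```text
17.45 [ 0.5532 -0.2693  0.1602] [-19.9   5.1  29.3] 0.002100500620998939
red bbox [  252   111   144   138 13656] dash [(array([319.7, 156.8]), np.int32(221)), (array([262. , 205.4]), np.int32(9)), (array([278.2, 221.6]), np.int32(40)), (array([310.6, 228.2]), np.int32(192)), (array([343.3, 236.8]), np.int32(19))]
0 0 rim [338.4 141.5] bar [323.2 219.1]
0 0.2 rim [323.4 139.4] bar [315.  217.9]
0 0.4 rim [308.6 139.7] bar [306.9 217.7]
0.014 0 rim [336.2 157.9] bar [319.9 241.6]
0.014 0.2 rim [320.3 155.6] bar [311.2 240.3]
0.014 0.4 rim [304.7 155.8] bar [302.6 239.9]
```

Pressing at ~35 N doesn't drop it, so the angle is still off. Refine the master's angle from the earlier hub pictures numerically.

```bash
cat > mast.py <<'E'
from fit import *
from scipy.optimize import minimize
R=fr(.1395); C={}
for n in ['w2','w3']:
    d=np.load(n+'.npz'); k=dict(view=d['view'],fx=d['k'][0],fy=d['k'][1],cx=d['k'][2],cy=d['k'][3])
    h=cv2.cvtColor(cv2.imread(f'pics/{n}.png'),cv2.COLOR_BGR2HSV)
    u,v=proj(k,np.array([.591,-.263,.08])+R@[0.005,0,.018]).astype(int); w=np.zeros(h.shape[:2],bool); w[max(0,v-32):v+32,u-32:u+32]=1
    b=w&(h[...,0]>=14)&(h[...,0]<=28)&(h[...,1]>120)&(h[...,2]>100)
    print(n,'hue',np.bincount(h[...,0][b],minlength=30)[14:29])
    o=b&(h[...,0]<=20)&(h[...,1]>225)
    N,l,st,ce=cv2.connectedComponentsWithStats(o.astype(np.uint8)); i=1+st[1:,4].argmax(); print('orange',ce[i].round(1),st[i])
    C[n]=(k,l==i,b)
def ring(r,hh): a=np.linspace(0,2*np.pi,40); return np.c_[r*np.cos(a),r*np.sin(a),0*a+hh]
def box(a,w,h=14):
    p=np.array([[x,y,z] for x in(10,23) for y in(-w/2,w/2) for z in(0,h)]); return p@Ro.from_euler('z',a).as_matrix().T
def hull(k,S,P,sh=(480,720)):
    q=np.array([proj(k,S+R@(p/1000)) for p in P]); m=np.zeros((1600,2560),np.uint8)
    cv2.fillConvexPoly(m,cv2.convexHull((q*4).round().astype(np.int32)),1); return cv2.resize(m.astype(np.float32),(640,400),interpolation=cv2.INTER_AREA)
def cost(p):
    S=np.array(p[:3])/1000; t=0
    for k,o,b in C.values():
        core=np.maximum(hull(k,S,np.r_[ring(16.5,0),ring(16.5,20)]),hull(k,S,np.r_[ring(16.5,20),ring(10,28)]))
        M=hull(k,S,box(p[3],15))
        full=np.maximum(core,M)
        for j in(1,2,3): full=np.maximum(full,hull(k,S,box(p[3]+j*np.pi/2,7)))
        t+=np.abs(full-b).sum()+2*np.abs(np.clip(M-core,0,1)-o).sum()
    return t
best=None
for ph in np.arange(-.2,.61,.1):
    r=minimize(cost,[590,-264,79,ph],method='Nelder-Mead',options=dict(initial_simplex=np.array([[590,-264,79,ph],[594,-264,79,ph],[590,-260,79,ph],[590,-264,84,ph],[590,-264,79,ph+.1]]),maxiter=90))
    print(round(ph,1),r.x.round(3),round(r.fun,1))
E
python3 mast.py
```

```text
w2 hue [  7   4   2  12 141 214  96 216 121  53  42  38  28   2   0]
orange [304.2  49.2] [298  43  14  14 132]
w3 hue [  5   4   4   6  97 243 124 194 117  49  48  27  30   8   0]
orange [335.2 106. ] [329  99  14  15 139]
-0.2 [ 5.87464e+02 -2.62826e+02  8.29240e+01  1.58000e-01] 444.4
-0.1 [ 5.87230e+02 -2.62531e+02  8.38370e+01  1.57000e-01] 439.6
0.0 [ 5.87496e+02 -2.62706e+02  8.35160e+01  1.69000e-01] 437.6
0.1 [ 5.87411e+02 -2.62680e+02  8.03930e+01  1.67000e-01] 454.9
0.2 [ 5.87498e+02 -2.62728e+02  8.28630e+01  1.69000e-01] 438.7
0.3 [ 5.87516e+02 -2.62747e+02  8.47080e+01  1.67000e-01] 434.8
0.4 [ 5.87470e+02 -2.62781e+02  8.52720e+01  1.69000e-01] 439.7
0.5 [ 5.87488e+02 -2.62910e+02  8.71430e+01  1.81000e-01] 460.6
0.6 [ 5.87497e+02 -2.62818e+02  8.39190e+01  1.67000e-01] 434.1
```

```bash
cat >> cog.py <<'E'
E
python3 - <<'E'
s=open('cog.py').read()
i=s.index("    for hh in(0"); j=s.index("    return c")
s=s[:i]+'''    Q=np.array([a for a,n in D if n>150][:2])
    if len(Q)==2:
        S=np.array([.5875,-.2627,.084])
        def f(p):
            z=Ro.from_euler('zyx',[p[0],p[2],p[3]]).as_matrix() if len(p)>2 else Ro.from_euler('z',p[0]).as_matrix()
            return np.r_[proj(c,S+R@(z@[.042,0,.03]+[0,0,p[1]]))-Q[0],proj(c,S+R@(z@[.0195,0,.07]+[0,0,p[1]]))-Q[1]]
        r=least_squares(f,[.2,.01],x_scale=[.1,.01]); print('phi,h',r.x.round(4),'res',r.fun.round(1))
        r=least_squares(lambda p:f(np.r_[p,0]),[.2,.01,0],x_scale=[.1,.01,.1]); print('phi,h,tilt',r.x.round(4),'res',r.fun.round(1))
'''+s[j:]
open('cog.py','w').write(s)
E
python3 cog.py w16
```

```text
17.5 [ 0.5532 -0.2693  0.1602] [-19.8   4.8  29.7] -0.00013473227437506215
red bbox [  252   111   144   138 13655] dash [(array([319.7, 156.8]), np.int32(221)), (array([262. , 205.4]), np.int32(9)), (array([278.2, 221.6]), np.int32(40)), (array([310.6, 228.2]), np.int32(192)), (array([343.3, 236.8]), np.int32(19))]
phi,h [0.2075 0.0024] res [-0.1 -6.5  0.6  4.8]
phi,h,tilt [ 0.1762 -0.021  -0.3791] res [ 0.1 -0.  -0.2 -0. ]
```

The refined hub pose is S=(0.5875,−0.2627,0.084), master 0.167 rad. With it the cog reads φ≈0.2, h≈2 mm, and the bar-top contact height agrees, so it looks home already. Retreat and check.

Emit:
{"op": "servo_tool", "data": {"plan": [{"slide":[0,0,0.03],"twist":0},{"slide":[0,0.01,0.05],"twist":-4},{"slide":[-0.02,0.04,0.03],"twist":-4},{"slide":[-0.02,0.04,0],"twist":-4},{"slide":[-0.02,0.04,0],"twist":0}]}}

```text
clock: 18.05
eef_pos: [0.4959, -0.1413, 0.2643]
orientation: [-1.252, 1.118, -1.083]
contact_force: [-0.1, 0.7, -0.1]
grip_width: 0.001
```

```bash
python3 cog.py w17; python3 - <<'E'
from fit import *
im=cv2.imread('pics/w17.png'); s=snap('scene','s17');v=s['pixels'][165:245,205:305,::-1]
o=np.zeros((570,800,3),np.uint8);o[:250,:400]=cv2.resize(im,(400,250));o[250:,:400]=cv2.resize(v,(400,320),interpolation=cv2.INTER_CUBIC)
o[:400,400:]=cv2.resize(im[0:200,300:500],(400,400),interpolation=cv2.INTER_CUBIC);cv2.imwrite('pics/c17.png',o)
S=np.array([.5875,-.2627,.084]);R=fr(.1395)
for n in ['wrist']:
  for r in trace(n,'lever_knob')[:1]: print(r['confidence'],r['location'])
for a in [1.5,1.3,1.1,.9,.7,.5,.3,.1,0]:
    K=S+R@[-.035*np.sin(a),.095-.035*np.cos(a),.078]; Y=fr(.1395)[:,1]; X=np.array([np.cos(.1395),np.sin(.1395),0])
    print(a,'knob',K.round(4),'A',(K+.023*Y).round(4),'B',(K-.020*X).round(4))
E
```

```text
18.05 [ 0.4959 -0.1413  0.2643] [-0.1  0.7 -0.1] 0.0007392644381504925
red bbox [ 405   60  113  116 8384] dash [(array([467.7,  89.7]), np.int32(123)), (array([515.1,  96.5]), np.int32(10)), (array([480.2, 131.2]), np.int32(114)), (array([422.2, 153.3]), np.int32(9)), (array([446.7, 164.4]), np.int32(155))]
0.64 [365.9, 149.4]
1.5 knob [ 0.5061 -0.1807  0.1341] A [ 0.5029 -0.1579  0.1341] B [ 0.4863 -0.1835  0.1341]
1.3 knob [ 0.508  -0.1874  0.1347] A [ 0.5049 -0.1646  0.1347] B [ 0.4882 -0.1902  0.1347]
1.1 knob [ 0.5111 -0.1935  0.136 ] A [ 0.5079 -0.1707  0.136 ] B [ 0.4913 -0.1963  0.136 ]
0.9 knob [ 0.5152 -0.1989  0.1378] A [ 0.512  -0.1761  0.1378] B [ 0.4954 -0.2017  0.1378]
0.7 knob [ 0.5201 -0.2033  0.1403] A [ 0.5169 -0.1805  0.1403] B [ 0.5002 -0.2061  0.1403]
0.5 knob [ 0.5255 -0.2065  0.1432] A [ 0.5224 -0.1837  0.1432] B [ 0.5057 -0.2093  0.1432]
0.3 knob [ 0.5314 -0.2084  0.1464] A [ 0.5283 -0.1856  0.1464] B [ 0.5116 -0.2112  0.1464]
0.1 knob [ 0.5375 -0.209   0.1498] A [ 0.5343 -0.1862  0.1498] B [ 0.5177 -0.2117  0.1498]
0 knob [ 0.5405 -0.2087  0.1515] A [ 0.5373 -0.1859  0.1515] B [ 0.5207 -0.2115  0.1515]
```

View pics/c17.png

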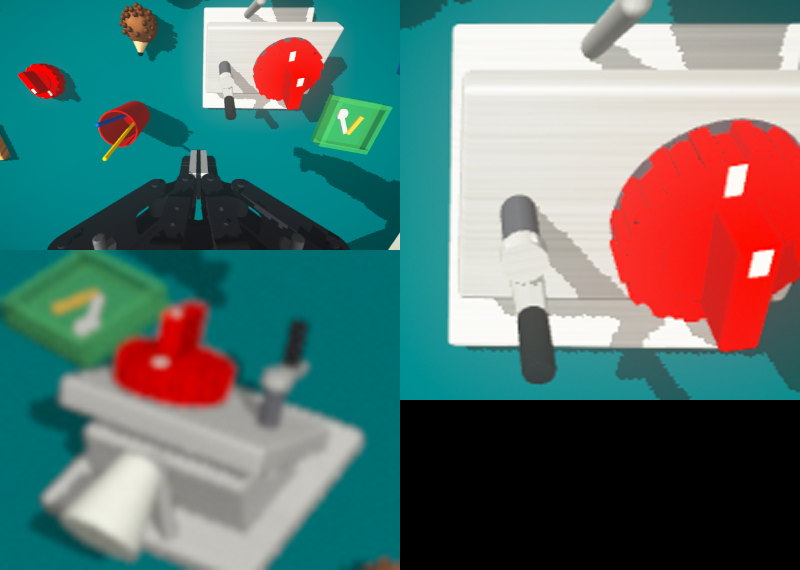

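```bash
python3 - <<'E'
from fit import *
c=vision.camera('wrist'); V=[]
for e,o,q in [((.5532,-.2693,.1602),(-1.342,.964,-.921),((319.7,156.8),(310.6,228.2))),((.5489,-.2689,.1721),(-1.339,.963,-.921),((323.2,146.6),(315.2,212.2))),((.4959,-.1413,.2643),(-1.252,1.118,-1.083),((467.7,89.7),(480.2,131.2)))]:
    T=np.eye(4);T[:3,:3]=Ro.from_rotvec(o).as_matrix();T[:3,3]=e
    V.append((dict(c,view=np.linalg.inv(T@c['tool_from_camera'])),q))
S=np.array([.5875,-.2627,.084]);R=fr(.1395)
for j in (0,1):
    X=least_squares(lambda X:np.concatenate([proj(k,X)-q[j] for k,q in V]),[.57,-.26,.13]); 
    print(['rim','bar'][j],X.x.round(4),X.fun.round(1),'seat frame mm',(R.T@(X.x-S)*1000).round(1))
print('expect home rim h30 r42, bar h70 r19.5')
f=lambda p:np.concatenate([np.r_[proj(k,S+R@(Ro.from_euler('z',p[0]).as_matrix()@[.042,0,.03]+p[1:4]))-q[0],proj(k,S+R@(Ro.from_euler('z',p[0]).as_matrix()@[.0195,0,.07]+p[1:4]))-q[1]] for k,q in V])
r=least_squares(f,[.2,0,0,.005],x_scale=[.1,.01,.01,.01]);print('phi,dx,dy,h',r.x.round(4),r.fun.round(1))
E
```

```text
rim [ 0.6017 -0.2528  0.1303] [-0.   0.1  0.1  0.  -0.1 -0.2] seat frame mm [36.5  7.9 32.3]
bar [ 0.5707 -0.26    0.1574] [ 0.1  0.  -0.   0.1 -0.1 -0.2] seat frame mm [22.7  5.  71.7]
expect home rim h30 r42, bar h70 r19.5
phi,dx,dy,h [ 0.2001 -0.0052 -0.0005 -0.0024] [ 0.9 -4.6  1.7  3.2  0.9 -4.2  1.2  4.  -2.  -2.5 -4.1  5.4]
```

Triangulated dashes give heights 32 and 72 mm above the face (30/70 expected when home, 44/84 if not): the cog is home. Now the lever: descend on the knob's +y side.

Emit:
{"op": "servo_tool", "data": {"plan": [{"slide":[0.006,-0.006,-0.04],"twist":0},{"slide":[0,0,-0.045],"twist":0},{"slide":[0,0,-0.03],"twist":0},{"slide":[0,0,-0.017],"twist":0},{"slide":[0,0,0],"twist":0}]}}

```text
clock: 18.75
eef_pos: [0.5009, -0.1482, 0.1282]
orientation: [-1.255, 1.123, -1.076]
contact_force: [-0.3, 0.4, -0.2]
grip_width: 0.002
```

Emit:
{"op": "servo_tool", "data": {"plan": [{"slide":[0,-0.008,0],"twist":0},{"slide":[0.003,-0.007,0],"twist":0},{"slide":[0.002,-0.006,0.001],"twist":0},{"slide":[0.002,-0.004,0.001],"twist":0},{"slide":[0,0,0],"twist":0}]}}

```text
clock: 19.25
eef_pos: [0.5096, -0.174, 0.1339]
orientation: [-1.254, 1.117, -1.08]
contact_force: [-0.4, 0.7, -1.1]
grip_width: 0.001
```

Emit:
{"op": "servo_tool", "data": {"plan": [{"slide":[0.003,-0.004,0.002],"twist":0},{"slide":[0.003,-0.003,0.002],"twist":0},{"slide":[0,0,0],"twist":0}]}}

```text
clock: 19.55
eef_pos: [0.5156, -0.1803, 0.1375]
orientation: [-1.254, 1.117, -1.079]
contact_force: [0.5, 2.7, -0.6]
grip_width: -0.001
```

```bash
python3 - <<'E'
from fit import *
c,o=wsnap('w18'); print(o['clock'],o['eef_pos'].round(4),o['contact_force'].round(1))
S=np.array([.5875,-.2627,.084]);R=fr(.1395)
for r in trace('wrist','lever_knob')[:2]: print(r['confidence'],r['location'],r['region'].sum(),np.argwhere(r['region']).min(0),np.argwhere(r['region']).max(0))
for a in [1.5,1.2,.9,.7,.5,.3,0]: print(a,[proj(c,S+R@[-.035*np.sin(a),.095-.035*np.cos(a),h]).round(0).tolist() for h in(.042,.062,.082)])
E
```

```text
19.55 [ 0.5156 -0.1803  0.1375] [ 0.5  2.7 -0.6]
0.74 [348.7, 211.2] 4928 [159 289] [279 393]
0.22 [485.6, 151.9] 25867 [ 63 388] [261 586]
1.5 [[316.0, 222.0], [315.0, 250.0], [314.0, 283.0]]
1.2 [[332.0, 220.0], [333.0, 249.0], [333.0, 281.0]]
0.9 [[348.0, 216.0], [349.0, 244.0], [351.0, 277.0]]
0.7 [[357.0, 211.0], [359.0, 240.0], [361.0, 273.0]]
0.5 [[364.0, 205.0], [367.0, 234.0], [371.0, 268.0]]
0.3 [[370.0, 198.0], [374.0, 227.0], [378.0, 262.0]]
0 [[376.0, 186.0], [380.0, 215.0], [385.0, 251.0]]
```

Emit:
{"op": "servo_tool", "data": {"plan": [{"slide":[0.001,-0.003,0],"twist":0},{"slide":[0.001,-0.003,0.001],"twist":0},{"slide":[0.001,-0.003,0.001],"twist":0},{"slide":[0,-0.002,0],"twist":0},{"slide":[0,0,0],"twist":0}]}}

```text
clock: 20.15
eef_pos: [0.5201, -0.1858, 0.1397]
orientation: [-1.245, 1.115, -1.071]
contact_force: [10.7, 29.8, 4.4]
grip_width: 0.002
```

```bash
cat > lev.py <<'E'
from fit import *
import sys
c,o=wsnap(sys.argv[1]); print(o['clock'],o['eef_pos'].round(4),o['contact_force'].round(1))
S=np.array([.5875,-.2627,.084]);R=fr(.1395)
# black/grey low-saturation dark knob: compare silhouettes of knob cylinder
h=cv2.cvtColor(c['pixels'],cv2.COLOR_RGB2HSV); dark=(h[...,2]<60)&(h[...,1]<120)
t=np.linspace(0,2*np.pi,24); best=[]
for a in np.arange(0,1.8,.05):
    P=[proj(c,S+R@[-.035*np.sin(a)+.008*np.cos(u),.095-.035*np.cos(a)+.008*np.sin(u),z]) for u in t for z in(.045,.082)]
    m=np.zeros(dark.shape,np.uint8); cv2.fillConvexPoly(m,cv2.convexHull(np.array(P).astype(np.int32)),1)
    best.append((dark[m>0].mean().round(3),round(a,2)))
print(sorted(best)[::-1][:5])
for r in trace('wrist','lever_knob')[:1]: print(r['confidence'],r['location'],r['region'].sum(),np.argwhere(r['region']).min(0),np.argwhere(r['region']).max(0))
E
python3 lev.py w19
```

```text
20.15 [ 0.5201 -0.1858  0.1397] [10.7 29.8  4.4]
[(np.float64(0.641), np.float64(0.5)), (np.float64(0.631), np.float64(0.55)), (np.float64(0.626), np.float64(0.6)), (np.float64(0.621), np.float64(0.65)), (np.float64(0.618), np.float64(0.7))]
0.96 [346.7, 210.0] 5208 [165 279] [278 398]
```

Emit:
{"op": "servo_tool", "data": {"plan": [{"slide":[0,0.004,0],"twist":0},{"slide":[0,0,0],"twist":0}]}}

```text
clock: 20.45
eef_pos: [0.5191, -0.1852, 0.1397]
orientation: [-1.252, 1.115, -1.077]
contact_force: [4.2, 12.8, 0.5]
grip_width: 0.001
```

```bash
python3 lev.py w20; python3 - <<'E'
from h import *
im=cv2.imread('pics/w20.png'); s=snap('scene','s20');v=s['pixels'][170:240,215:300,::-1]
t=snap('top','t20')['pixels'][165:235,345:425,::-1]
o=np.zeros((600,800,3),np.uint8);o[:400,:500]=cv2.resize(im[50:290,270:570],(500,400),interpolation=cv2.INTER_CUBIC)
o[:250,500:]=cv2.resize(v,(300,250),interpolation=cv2.INTER_CUBIC);o[250:510,500:]=cv2.resize(t,(300,260),interpolation=cv2.INTER_CUBIC);o[400:,:320]=cv2.resize(im,(320,200));cv2.imwrite('pics/c20.png',o)
E
```

```text
20.45 [ 0.5191 -0.1852  0.1397] [ 4.2 12.8  0.5]
[(np.float64(0.642), np.float64(0.5)), (np.float64(0.626), np.float64(0.55)), (np.float64(0.612), np.float64(0.6)), (np.float64(0.609), np.float64(0.45)), (np.float64(0.602), np.float64(0.65))]
```

View pics/c20.png

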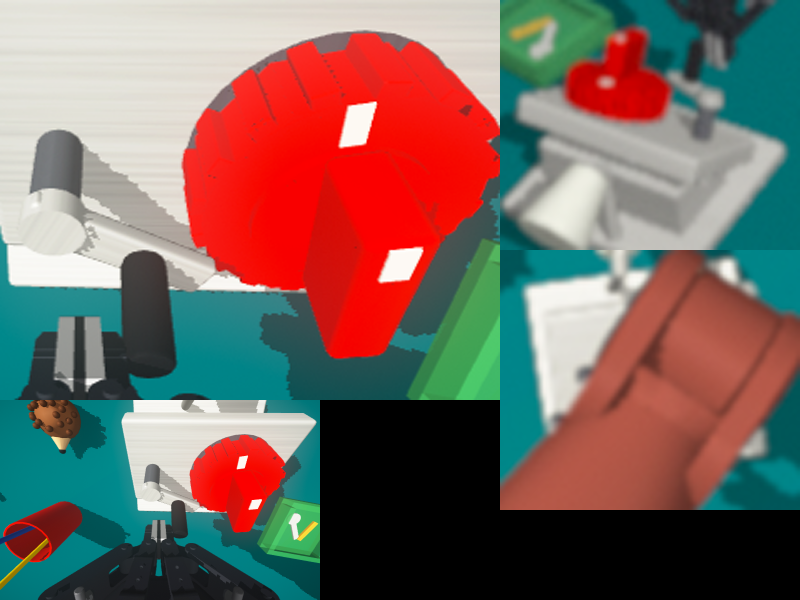

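The arm tip is stopped by the cog's near rim, so the cog isn't fully seated: the dash geometry fits a cocked cog with its near side up. I'll press on the bar's near (lower) end along the hub axis.

Emit:
{"op": "servo_tool", "data": {"plan": [{"slide":[-0.002,0.01,0.01],"twist":0},{"slide":[0,0,0.04],"twist":0},{"slide":[0,-0.02,0.03],"twist":0},{"slide":[0.004,-0.04,0],"twist":4},{"slide":[0.004,-0.04,0],"twist":4}]}}

```text
clock: 21.15
eef_pos: [0.525, -0.2788, 0.2221]
orientation: [-1.315, 1.008, -0.975]
contact_force: [0.3, -0.4, -0.2]
grip_width: 0.001
```

Emit:
{"op": "servo_tool", "data": {"plan": [{"slide":[0,-0.001,-0.03],"twist":4},{"slide":[0,0,-0.02],"twist":0},{"slide":[0,0,-0.01],"twist":0},{"slide":[0,0,0],"twist":0}]}}

```text
clock: 21.55
eef_pos: [0.5236, -0.2777, 0.1585]
orientation: [-1.339, 0.964, -0.92]
contact_force: [-0.4, 0.1, 0.7]
grip_width: 0.003
```

Emit:
{"op": "servo_tool", "data": {"plan": [{"slide":[0,0,-0.003],"twist":0},{"slide":[0,0,-0.003],"twist":0},{"slide":[0,0,0],"twist":0}]}}

```text
clock: 21.85
eef_pos: [0.5244, -0.2781, 0.1539]
orientation: [-1.339, 0.961, -0.922]
contact_force: [-0.3, -0.4, 0.6]
grip_width: 0.003
```

Emit:
{"op": "servo_tool", "data": {"plan": [{"slide":[0.001,0,-0.002],"twist":0},{"slide":[0.001,0,-0.002],"twist":0},{"slide":[0,0,0],"twist":0}]}}

```text
clock: 22.15
eef_pos: [0.5262, -0.278, 0.149]
orientation: [-1.339, 0.963, -0.921]
contact_force: [0.2, -0.0, 0.8]
grip_width: -0.003
```

Emit:
{"op": "servo_tool", "data": {"plan": [{"slide":[0.001,0,-0.002],"twist":0},{"slide":[0.001,0,-0.002],"twist":0},{"slide":[0,0,0],"twist":0}]}}

```text
clock: 22.45
eef_pos: [0.528, -0.2783, 0.146]
orientation: [-1.34, 0.962, -0.921]
contact_force: [-2.9, 0.8, 5.7]
grip_width: 0.001
```

Emit:
{"op": "servo_tool", "data": {"plan": [{"slide":[0.001,0,-0.002],"twist":0},{"slide":[0.001,0,-0.002],"twist":0},{"slide":[0,0,0],"twist":0}]}}

```text
clock: 22.75
eef_pos: [0.5285, -0.2785, 0.1453]
orientation: [-1.342, 0.964, -0.921]
contact_force: [-21.6, 6.2, 32.8]
grip_width: -0.0
```

Contact heights at two spots give a 31° slope: the cog sits square, not cocked, so it's still on the spline ends. New tactic: straddle the bar loosely with the tips pressing on the cap, and turn while pressing.

Emit:
{"op": "servo_tool", "data": {"plan": [{"slide":[0,0,0.03],"twist":0},{"slide":[0.015,0.005,0.03],"twist":0},{"slide":[0.0165,0.007,0],"twist":0},{"slide":[0,0,0],"twist":0},{"slide":[0,0,0],"twist":0}], "gripper": 30}}

```text
clock: 23.25
eef_pos: [0.5614, -0.2659, 0.2006]
orientation: [-1.339, 0.963, -0.92]
contact_force: [-0.2, 0.1, 0.1]
grip_width: 0.298
```

Emit:
{"op": "servo_tool", "data": {"plan": [{"slide":[0,0,-0.035],"twist":0},{"slide":[0,0,-0.025],"twist":0},{"slide":[0,0,-0.01],"twist":0},{"slide":[0,0,0],"twist":0}]}}

```text
clock: 23.65
eef_pos: [0.5601, -0.2655, 0.1293]
orientation: [-1.339, 0.966, -0.918]
contact_force: [-0.5, 0.3, 0.6]
grip_width: 0.297
```

Emit:
{"op": "servo_tool", "data": {"plan": [{"slide":[0.001,0,-0.003],"twist":0},{"slide":[0,0,-0.003],"twist":0},{"slide":[0,0,0],"twist":0}], "gripper": 26}}

```text
clock: 23.95
eef_pos: [0.5633, -0.2661, 0.1275]
orientation: [-1.339, 0.96, -0.922]
contact_force: [-2.9, 5.6, 7.4]
grip_width: 0.266
```

Emit:
{"op": "servo_tool", "data": {"plan": [{"slide":[0.001,0,-0.002],"twist":0},{"slide":[0.001,0,-0.002],"twist":0},{"slide":[0,0,0],"twist":0}]}}

```text
clock: 24.25
eef_pos: [0.5637, -0.2659, 0.1268]
orientation: [-1.341, 0.962, -0.921]
contact_force: [-22.6, 12.9, 34.7]
grip_width: 0.259
```

Emit:
{"op": "servo_tool", "data": {"plan": [{"slide":[-0.001,0.001,0.001],"twist":-4},{"slide":[0,0,0],"twist":-4},{"slide":[0,0,0],"twist":-4},{"slide":[0,0,0],"twist":0}]}}

```text
clock: 24.65
eef_pos: [0.5647, -0.2653, 0.1263]
orientation: [-1.253, 1.116, -1.083]
contact_force: [-7.1, 7.2, 18.2]
grip_width: 0.256
```

Emit:
{"op": "servo_tool", "data": {"plan": [{"slide":[0,0,0],"twist":-4},{"slide":[0,0,0],"twist":-4},{"slide":[0,0,0],"twist":-4},{"slide":[0,0,0],"twist":0}]}}

```text
clock: 25.05
eef_pos: [0.5647, -0.2648, 0.1269]
orientation: [-1.154, 1.266, -1.236]
contact_force: [-9.8, 10.0, 22.6]
grip_width: 0.263
```

```bash
python3 cog.py w21
```

```text
25.05 [ 0.5647 -0.2648  0.1269] [-9.8 10.  22.6] 0.2627955078950126
red bbox [  230   138   170   189 18415] dash [(array([298.7, 197.6]), np.int32(282)), (array([239.1, 249.6]), np.int32(19)), (array([383. , 250.1]), np.int32(15)), (array([256.6, 265.1]), np.int32(71)), (array([351.1, 278.5]), np.int32(32)), (array([310.3, 289.7]), np.int32(219))]
phi,h [0.0295 0.0017] res [-2.4 -6.1  2.8  4.2]
phi,h,tilt [ 0.0646 -0.0065 -0.1546] res [-2.8 -1.8  5.3  1. ]
```

Reconsidering: by the plate's stated height (seat z≈0.085) the cog is at h≈0, and the lever may merely have friction-locked since I pushed it nearly radially. I'll raise, go to the knob's −x side and push tangentially (+x), watching the force.

Emit:
{"op": "servo_tool", "data": {"plan": [{"slide":[0,0,0.03],"twist":0},{"slide":[0,0,0.04],"twist":0},{"slide":[-0.025,0.02,0.01],"twist":4},{"slide":[-0.025,0.02,0],"twist":4},{"slide":[-0.025,0.02,0],"twist":4}], "gripper": 32}}

```text
clock: 25.6
eef_pos: [0.4886, -0.2052, 0.204]
orientation: [-1.255, 1.113, -1.08]
contact_force: [-0.9, 0.5, -0.3]
grip_width: 0.318
```

Emit:
{"op": "servo_tool", "data": {"plan": [{"slide":[0,0,0],"twist":0},{"slide":[0,0,0],"twist":0},{"slide":[0,0,-0.03],"twist":0},{"slide":[0,0,-0.03],"twist":0},{"slide":[0,0,0],"twist":0}], "gripper": 0}}

```text
clock: 26.1
eef_pos: [0.4876, -0.2046, 0.1389]
orientation: [-1.254, 1.123, -1.076]
contact_force: [0.3, 0.3, 0.2]
grip_width: 0.004
```

Emit:
{"op": "servo_tool", "data": {"plan": [{"slide":[0.006,0,0],"twist":0},{"slide":[0.005,0,0],"twist":0},{"slide":[0.004,0,0],"twist":0},{"slide":[0,0,0],"twist":0}]}}

```text
clock: 26.5
eef_pos: [0.5048, -0.2055, 0.1434]
orientation: [-1.254, 1.116, -1.08]
contact_force: [-0.2, -0.2, -0.6]
grip_width: -0.001
```

```bash
python3 lev.py w22
```

```text
26.5 [ 0.5048 -0.2055  0.1434] [-0.2 -0.2 -0.6]
[(np.float64(0.209), np.float64(0.5)), (np.float64(0.203), np.float64(0.55)), (np.float64(0.198), np.float64(0.45)), (np.float64(0.19), np.float64(0.4)), (np.float64(0.181), np.float64(0.6))]
0.57 [313.6, 172.3] 5580 [129 246] [243 369]
```

Emit:
{"op": "servo_tool", "data": {"plan": [{"slide":[0.004,0,0.001],"twist":0},{"slide":[0.004,0,0.001],"twist":0},{"slide":[0,0,0],"twist":0}]}}

```text
clock: 26.9
eef_pos: [0.511, -0.2061, 0.1447]
orientation: [-1.257, 1.119, -1.08]
contact_force: [-6.3, -5.1, 3.9]
grip_width: 0.003
```

Emit:
{"op": "servo_tool", "data": {"plan": [{"slide":[0.003,0,0.001],"twist":0},{"slide":[0.003,0,0.001],"twist":0},{"slide":[0,0,0],"twist":0}]}}

```text
clock: 27.2
eef_pos: [0.5172, -0.2062, 0.147]
orientation: [-1.256, 1.119, -1.08]
contact_force: [-6.8, -3.3, 4.0]
grip_width: -0.001
```

Moves freely at ~7 N. Keep going until the stop.

Emit:
{"op": "servo_tool", "data": {"plan": [{"slide":[0.004,-0.001,0.001],"twist":0},{"slide":[0.004,0,0.001],"twist":0},{"slide":[0,0,0],"twist":0}]}}

```text
clock: 27.5
eef_pos: [0.5227, -0.2069, 0.148]
orientation: [-1.26, 1.124, -1.077]
contact_force: [-19.2, -4.3, 6.3]
grip_width: 0.005
```

Emit:
{"op": "servo_tool", "data": {"plan": [{"slide":[0.003,0,0.001],"twist":0},{"slide":[0.002,0,0],"twist":0},{"slide":[0,0,0],"twist":0}]}}

```text
clock: 27.8
eef_pos: [0.5238, -0.2069, 0.1482]
orientation: [-1.265, 1.132, -1.073]
contact_force: [-39.7, -7.0, 11.8]
grip_width: 0.003
```

```bash
python3 lev.py w23
```

```text
27.8 [ 0.5238 -0.2069  0.1482] [-39.7  -7.   11.8]
[(np.float64(0.302), np.float64(0.15)), (np.float64(0.3), np.float64(0.2)), (np.float64(0.296), np.float64(0.25)), (np.float64(0.291), np.float64(0.1)), (np.float64(0.288), np.float64(0.3))]
0.69 [316.3, 189.3] 5284 [162 243] [252 372]
```

The force rose to 40 N, at the stop or something else. Back off, rise, and measure the lever angle.

Emit:
{"op": "servo_tool", "data": {"plan": [{"slide":[-0.02,0,0],"twist":0},{"slide":[-0.01,0,0.03],"twist":0},{"slide":[0,0,0.05],"twist":0},{"slide":[0.02,-0.01,0.03],"twist":0},{"slide":[0,0,0],"twist":0}]}}

```text
clock: 28.4
eef_pos: [0.5235, -0.2181, 0.2645]
orientation: [-1.253, 1.111, -1.086]
contact_force: [0.0, -1.0, 0.1]
grip_width: -0.0
```

```bash
python3 lev.py w24; python3 cog.py w25; python3 - <<'E'
from h import *
im=cv2.imread('pics/w24.png'); s=snap('scene','s24');v=s['pixels'][170:240,215:300,::-1]
o=np.zeros((600,800,3),np.uint8);o[:600,:500]=cv2.resize(im[20:260,240:440],(500,600),interpolation=cv2.INTER_CUBIC)
o[:250,500:]=cv2.resize(v,(300,250),interpolation=cv2.INTER_CUBIC);o[250:438,500:]=cv2.resize(im,(300,188));cv2.imwrite('pics/c24.png',o)
E
```

```text
28.4 [ 0.5235 -0.2181  0.2645] [ 0.  -1.   0.1]
[(np.float64(0.0), np.float64(1.75)), (np.float64(0.0), np.float64(1.7)), (np.float64(0.0), np.float64(1.65)), (np.float64(0.0), np.float64(1.6)), (np.float64(0.0), np.float64(1.55))]
0.8 [305.6, 151.4] 1874 [134 265] [183 341]
28.5 [ 0.5212 -0.2164  0.2598] [ 0.6  1.  -0.6] 0.00039909332226326495
red bbox [ 329   77  102  113 7303] dash [(array([381.8, 105.8]), np.int32(117)), (array([337.5, 142.9]), np.int32(191)), (array([386.1, 148.5]), np.int32(101)), (array([406.5, 165.1]), np.int32(10)), (array([398.7, 171.1]), np.int32(66)), (array([363.2, 176.8]), np.int32(111))]
```

```bash
python3 - <<'E'
from fit import *
c,o=wsnap('w26'); S=np.array([.5875,-.2627,.084]);R=fr(.1395)
h=cv2.cvtColor(c['pixels'],cv2.COLOR_RGB2HSV).astype(int);H,s,v=h[...,0],h[...,1],h[...,2]
red=((H<8)|(H>172))&(s>150)
for y in range(72,216,3):
    print(y,''.join('R' if red[y,x] else ('#' if v[y,x]<70 else ('t' if s[y,x]>120 else ('W' if v[y,x]>215 else ('w' if v[y,x]>150 else 'g')))) for x in range(258,430,2)))
rg=trace('wrist','lever_knob')[0]['region']
for z in(.084,.078,.072):
  S[2]=z;b=[]
  for a in np.arange(-.1,.8,.05):
    m=np.zeros(rg.shape,np.uint8); ar=np.array([-np.sin(a),-np.cos(a)]);pe=np.array([ar[1],-ar[0]])
    t=np.linspace(0,6.28,16)
    P=[np.r_[np.array([0,.095])+ar*l+pe*w,zz] for l in(0,.062) for w in(-.008,.008) for zz in(.034,.042)]
    Kn=[np.r_[np.array([0,.095])+ar*.035+.008*np.array([np.cos(u),np.sin(u)]),zz] for u in t for zz in(.042,.082)]
    for L in(P,Kn): cv2.fillConvexPoly(m,cv2.convexHull(np.array([proj(c,S+R@q) for q in L]).round().astype(np.int32)),1)
    b.append((round((rg&(m>0)).sum()/(rg|(m>0)).sum(),3),round(a,2)))
  print(z,sorted(b)[::-1][:4])
S[2]=.084
for a in(0,.15,.3): print(a,'axis',proj(c,S+R@[0,.095,.042]).round(),'knobbase',proj(c,S+R@[-.035*np.sin(a),.095-.035*np.cos(a),.042]).round(),'top',proj(c,S+R@[-.035*np.sin(a),.095-.035*np.cos(a),.082]).round(),'tip',proj(c,S+R@[-.062*np.sin(a),.095-.062*np.cos(a),.042]).round())
E
```

```text
72 WWWWWWWWWWWWWWWWWWWWWWWWWWWWWWWWWWWWWWWWWWWWWWWWWWWWWWWWWWWWWWWWWWWWWWWWWWWWWWWWWWWWWW
75 WWWWWWWWWWWWWWWWWWWWWWWWWWWWWWWWWWWWWWWWWWWWWWWWWWWWWWWWWWWwwwwggRRRWWWWWWWWWWWWWWWWWW
78 WWWWWWWWWWWWWWWWWWWWWWWWWWWWWWWWWWWWWWWWWWWWWWWWWWWWWwtRRRRgggggtRRRRRgggwWWWWWWWWWWWW
81 WWWWWWWWWWWWWWWWWWWWWWWWWWWWWWWWWWWWWWWWWWWWWWWWWWwgwwRRRRRRRRRRRRRRRRRRtgRRtWWWWWWWWW
84 WWWWWWWWWWWWWWWWWWWWWWWWWWWWWWWWWWWWWWWWWWWWWWWtRgRRRRRRRRRRRRRRRRRRRRRRRRRRRRwWWWWWWW
87 WWWWWWWWWWWWWWWWWWWWWWWWWWWWWWWWWWWWWWWWWWWWWtRRRRRRRRRRRRRRRRRRRRRRRRRRRRRRRRRgWWWWWW
90 WWWWWWWWWWWWWWWWWWWWWWWWWWWWWWWWWWWWWWWWWWWWgRRRRRRRRRRRRRRRRRRRRRRRRRRRRRRRRRRtgWWWWW
93 WWWWWWWWWWWWWWWWWWWWWWWWWWWWWWWWWWWWWWWWWWwggRRRRRRRRRRRRRRRRRRRRRRRRRRRRRRRRRRRRRtWWW
96 WWWWWWWWWWWWWWWWWWWWWWWWWWWWWWWWWWWWWWWWWwggRRRRRRRRRRRRRRRRRRRRRRRRRRRRRRRRRRRRRRRwWW
99 WWWWWWWWWWWWWWWWWWWWWWWWWWWWWWWWWWWWWWWWRRRRRRRRRRRRRRRRRRRRRWWWWWRRRRRRRRRRRRRRRRRRwW
102 WWWWWWWWWWWWWWWWWWWWWWWWWWWWWWWWWWWWWWWRRRRRRRRRRRRRRRRRRRRRRWWWWWRRRRRRRRRRRRRRRRRRRw
105 WWWWWWWWWWWWWWWWWWWWWWWWWWWWWWWWWWWWWWwRRRRRRRRRRRRRRRRRRRRRRWWWWtRRRRRRRRRRRRRRRRRRRw
108 WWWWWWWWWWWWWW
[... 3263 characters left out ...]
 [(np.float64(0.798), np.float64(0.0)), (np.float64(0.775), np.float64(-0.05)), (np.float64(0.745), np.float64(0.05)), (np.float64(0.731), np.float64(-0.1))]
0.078 [(np.float64(0.795), np.float64(0.0)), (np.float64(0.78), np.float64(0.05)), (np.float64(0.741), np.float64(-0.05)), (np.float64(0.727), np.float64(0.1))]
0.072 [(np.float64(0.783), np.float64(0.05)), (np.float64(0.757), np.float64(0.1)), (np.float64(0.75), np.float64(0.0)), (np.float64(0.702), np.float64(-0.05))]
0 axis [280. 145.] knobbase [317. 146.] top [315. 177.] tip [346. 146.]
0.15 axis [280. 145.] knobbase [317. 150.] top [315. 181.] tip [345. 154.]
0.3 axis [280. 145.] knobbase [315. 154.] top [314. 185.] tip [342. 161.]
```

The arm now lies over the red rim and covers it in the image. The lever angle fits 0.00, the stop was felt, and the arm can only get there if the cog is home. The gripper is clear, so I'm handing in.

```bash
python3 -c "
from h import *
print(robot.get_obs()['contact_force'].round(1)); print(robot.finish_job())"
```

```text
[-0.6 -0.1  0.6]
the job is handed in; nothing more can be done
None
```

I fitted the large red cog on the leaning hub, swung the lever in over its rim, and handed the job in at about 28.6 s. The verdict isn't reported, so success rests on my own checks.

**What I did:** I gripped the cog by its bar, tilted it onto the hub and turned it. I never felt a clear drop onto the splines; I inferred it was home from measurements. I then pushed the lever knob until the force rose to about 40 N, which I took as the stop.

**Last checks:**
- **Lever:** its angle fits 0.00 rad (0.00 to 0.05 depending on the assumed head height). The wrist image shows the arm lying over the cog's rim, which it can only do if the cog is home.
- **Cog height:** two marks on the cog measured 32 and 72 mm above the face, against 30 and 70 mm expected when home.
- **Robot:** the gripper is clear, with about 0 N on the wrist.

**Checks that disagreed:**
- One image fit suggested the cog was tilted by up to 10 degrees or more. Touching the bar at two spots gave a 31-degree slope, so it sits square.
- Single-picture height readings varied between 0 and 14 mm, depending on the assumed head height.
- The first lever push stalled at about 30 N because I pushed nearly along the arm, so it likely stuck by friction. Pushing in the swing direction moved it at about 7 N.
- **Bystanders:** I did not re-measure their positions at the end, but the arm was not steered near them.

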